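# Snap a relay module onto the rail of a control board

## Task

The relay module lying on its side on the desk belongs in the gap on the board's rail. Stand it upright on the desk and let go, then take it afresh, hook its fixed lip under the far edge of the rail in the gap and rock it down until its sprung foot clicks under the near edge, so that it sits flat like the one beside it. Leave the screwdriver and the well plate where they are.

Things in the scene. Friction and masses are not known exactly. Their poses are not given: they have to be found in the camera images.
- relay_mid (a point): Middle of the loose relay module (grey plastic, 0.1 to 0.17 kg), half-way up: own x along its 90 mm length towards the lip end, own y across its 36 mm width, own z out of its front, 72 mm tall. It starts on a flat side, front to the left, lip end away from the robot. The part at z -26 to +10 is 90 mm long; the nose in front of it, z +10 to +36, is 45 mm long (x -22.5 to +22.5).
- relay: The same module; origin at relay_seat. Its flat sides are at y -18 and +18, the faces to grip it by for fitting. Under the seat stand two 10 mm high blocks, x -42 to -20 (foot) and x 18 to 27 (lip), on which it stands upright on the desk. The rest of its underside is level with the seat.
- relay_seat (a point): Point of the module 26 mm below relay_mid along own z, same axes: middle of the seat, the flat underside between the blocks, which comes to lie on top of the rail (relay_seat then falls on the rail's middle line).
- relay_lip (a point): Point in the module's fixed lip, 15 mm along own +x from relay_seat and 6 mm below it. The lip is a rigid bar as wide as the module, from its tip at x 14.5 to the stop wall at x 18. Its upper face lies 4.1 mm below the seat at the tip and 2.8 mm at the wall, sloping 20 degrees, so it goes under the rail edge with the foot end raised by 0.3 to 0.35 rad.
- relay_foot (a joint): Retraction (m) of the module's sprung black foot at its other end: 0 out, 0.005 fully in; spring 2 N at 0, 5.6 N at 0.005. 21 mm wide, its tip reaches to x -14.6 from relay_seat, 3 mm below the seat, with a ramp under it and a flat catch on top; a pull tab ends at x -52. Pressed over the rail edge (5 to 15 N down at that end) it gives way about 3 mm, then springs back below 0.002.
- rail_gap (a point): Middle of the free gap on the board's rail, on the rail's top face. Own x across the rail, away from the robot, y along it to the left, z up. The rail is 35 mm across (edges at x -17.5 and +17.5), its flanges 2.3 mm thick; under each edge it is hollow, 4 mm inwards and 12.7 mm down to the plate. The gap is 104 mm long.
- board: The control board, fixed on the desk: a steel plate 190 x 250 mm, top 8 mm above the desk, the rail along its middle with its top face 23 mm above the desk. Beside the gap: left a module like the loose one (top 62 mm above the rail's top face), right a metal power supply (78 mm). A wiring duct begins 59 mm beyond the middle line, 15 mm above the rail. Origin on the desk under the plate.
- screwdriver: Black screwdriver, 170 mm long, handle 26 mm thick, lying along the near edge of the board's plate, 80 mm nearer than the rail's middle line; to be left alone. Origin under its middle.
- spare_plate: White 96-well plate, 85 x 128 x 14 mm, on the desk beyond the module; to be left alone. Origin under its middle.

How it is judged:
By the outcome, as a careful person would: the job done as asked, in the order asked, and still so for the second after the job is handed in, with the robot touching nothing.
It also fails if it takes over 58 s, if anything falls off the work surface, if the arm or the gripper's body presses on something with over 40 N, if the wrist force passes 120 N, or if a joint passes its speed limit or range.

## Robot

A 6-joint arm with a two-finger parallel gripper is mounted at the origin on a cart in front of the work surface, level with it; the furniture and walls round the work are solid. World frame = base frame: x ahead of the robot, y to its left, z up, the work surface at z = 0. Lengths are in mm, angles in rad, forces in N, time in s.
With the tool pointing down it reaches from about 350 to 775 mm from the base axis. Payload 7.3 kg.
Tool frame: the origin (TCP) lies on the centre line of the jaws, within the pads' length; the fingertips stand 22 mm ahead of it and the grasp point (between the pads) lies 3 mm ahead of it; x points along the fingers, z is the direction in which the jaws open and shut, and the axes are right-handed (so a half turn about x gives the same grasp; the last joint's range is limited). The gripper opens to 92 mm and grips with 3 to 60 N. Pads are 19 mm wide; open, the fingers measure 130 mm over their backs; the gripper's body (75 mm by 190 mm) begins 47 mm behind the grasp point.
Start: joints at [-1.332, 0.342, 1.524, -0, 1.275, -0.146], TCP at [197.094, -486.618, 248.741] pointing down, gripper open.
Joint ranges: [-2.53, 2.53], [-0.77, 2.02], [0.04, 2.7], [-1, 4.14], [0.28, 2.66], [-3.11, 3.11]. Speed limits (rad/s): [2.57, 2.57, 3.14, 3.14, 3.14, 3.14].

## Interface

Orientations are given as [roll, pitch, yaw] about the fixed x, y, z axes, in that order (R = Rz(yaw) Ry(pitch) Rx(roll)).
In Python, from plant import readout, imaging, bot gives the robot as it stands.
- The arm moves only by the tool arm_command, never from a script. Its argument "plan" is a list of rows, each an object of numbers: "tx", "ty", "tz": the shift along the tool's x, y, z in cm; "wx", "wy", "wz": the turn, a rotation vector about the tool's x, y, z in rad; "jaw": the opening, from -1 (shut) to 1 (fully open). In form: [{"tx": .., "ty": .., "tz": .., "wx": .., "wy": .., "wz": .., "jaw": ..}, ...]. A call has 1 to 20 rows; each row shifts and turns the commanded pose from where the row before left it, along the tool's axes as they then stand; what a row does not reach is not made up. A row lasts 1/10 s, in which the tool goes at most 50 mm and 8.59 degrees, less where a joint would pass 70% of its speed; a pose out of reach is approached as far as the arm can. A call with a gripper value outside its range is refused whole. The fingers move at their own pace and stop on an object; the grip force is fixed at half the most. Time passes only in rows, so rows that do not move let the fingers close. It gives the time, the measured TCP pose, the force and the opening at its end, in the units of the state.
- readout.get_obs(): the state, without advancing time (a new reading comes with each control period).
- imaging.capture(name): name is "scene" or "top" or "wrist"; returns the picture (480x640x3 uint8, blue, green, red); there is no depth.
- imaging.get_calibration(name): a dict with "fx", "fy", "cx", "cy" (pixels), "position" and "rotation" of the camera in the world; the wrist camera has in their place "mount" (4x4, takes a point from camera to tool coordinates, whose origin is the TCP and whose axes are the tool frame's). Camera axes: x right, y up, looking along -z (the intrinsics and any distortion apply to the point x, -y, -z); pixel columns grow to the right and rows downward; lengths in mm; the calibration is good to about 2 mm. A picture is of the moment at which its call begins: read the wrist's pose just before it. get_calibration takes no time and is no camera call.
- bot.close_job(): hands the job in, once; it reports no verdict.
The state is a dict: "time": time; "joint_positions": joint angles; "dq": joint speeds; "tau": joint torques, N m; "tool_pos": TCP position; "tcp_rot": TCP orientation; "contact_force": force on the tool from outside, world axes, zero at the start; "moment": the same for the moment, N m; "grip_width": finger opening in mm.
Only numpy, scipy, OpenCV 4.12 (cv2) and the standard library are available. Lean on these libraries where they do the work, as an engineer would, in place of code of your own. Each camera call takes 0.05 s, during which the arm holds its last target.

## Working session

There is one attempt and no reset: what is moved stays moved. The work goes in short steps, Python scripts to look and compute and a tool call to move; the robot and the scene stay as the last step left them, time stands still between calls to the robot, and variables do not carry over. Pictures are saved under pics/ and viewed, and the job is handed in when it is done.

Besides the shell and the picture viewer there is one more tool, called after "Emit:" as name(argument=value, ...) on one line, values as JSON. arm_command: Moves the arm, as the interface text tells. Its arguments: {"type":"object","properties":{"plan":{"type":"array"}},"required":["plan"]}

```bash
ls; mkdir -p pics
python3 - <<'E'
from plant import readout, imaging, bot
import cv2
print(readout.get_obs())
for n in ["scene","top","wrist"]:
    c=imaging.get_calibration(n); print(n,c)
    cv2.imwrite(f"pics/{n}0.png",imaging.capture(n))
E
```

```text
pics
{'time': 0.0, 'joint_positions': array([-1.33200997e+00,  3.42732102e-01,  1.52501461e+00, -3.05440419e-05,
        1.27537982e+00, -1.46008249e-01]), 'dq': array([ 2.35012933e-03,  1.72731469e-04, -4.35910101e-05, -1.91272836e-04,
       -4.89048694e-04,  1.07807241e-04]), 'tau': array([-3.71881947e-05, -4.31253612e+01, -2.44214541e+01,  7.16950418e-02,
        5.60183125e-02, -1.01055016e-04]), 'tool_pos': array([ 196.98905463, -486.24446153,  248.04090085]), 'tcp_rot': array([3.01462348, 1.56926217, 1.82863067]), 'contact_force': array([ 0.32860567, -0.23014628, -0.39442826]), 'moment': array([-0.03024484, -0.05410646,  0.04021654]), 'grip_width': 91.3526116997902}
scene {'fx': 446.3599512588966, 'fy': 446.3599512588966, 'cx': 315.38059862309785, 'cy': 241.47090643125784, 'position': array([304.29395811, 552.70699588, 697.7648726 ]), 'rotation': array([ 0.71052456, -0.01900758, -2.65302357])}
top {'fx': 469.0426863781187, 'fy': 469.0426863781187, 'cx': 319.52532103424727, 'cy': 232.3326022802142, 'position': array([401.3357543 ,  94.3636308 , 870.54340416]), 'rotation': array([ 0.1765473 , -0.02641737, -1.54847253])}
wrist {'fx': 350.59382947405544, 'fy': 350.59382947405544, 'cx': 321.27096048712286, 'cy': 238.5043365979995, 'mount': array([[ 5.78135809e-04,  2.95777238e-01, -9.55256767e-01,
        -1.34771048e+02],
       [ 9.66804561e-04,  9.55256315e-01,  2.95777684e-01,
         8.15996600e+01],
       [ 9.99999366e-01, -1.09454627e-03,  2.66309099e-04,
         1.13329853e+00],
       [ 0.00000000e+00,  0.00000000e+00,  0.00000000e+00,
         1.00000000e+00]])}
```

View pics/top0.png

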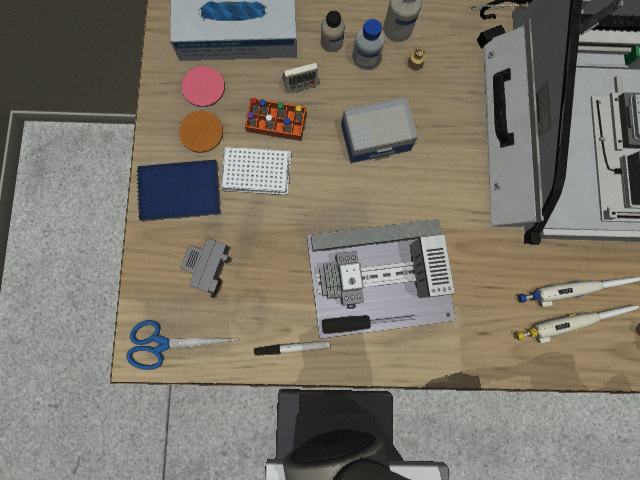

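View pics/scene0.png

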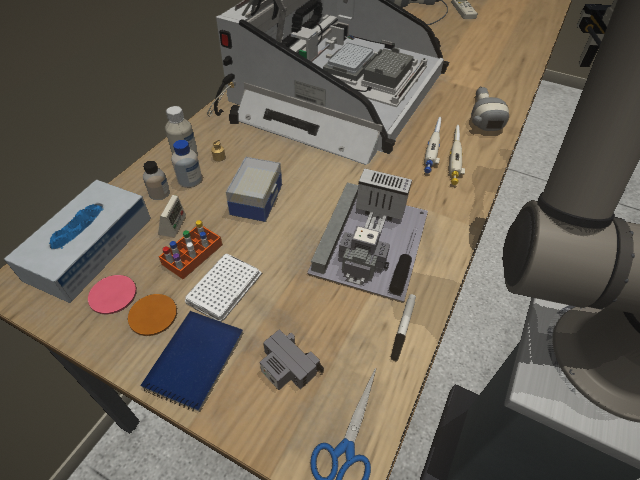

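View pics/wrist0.png

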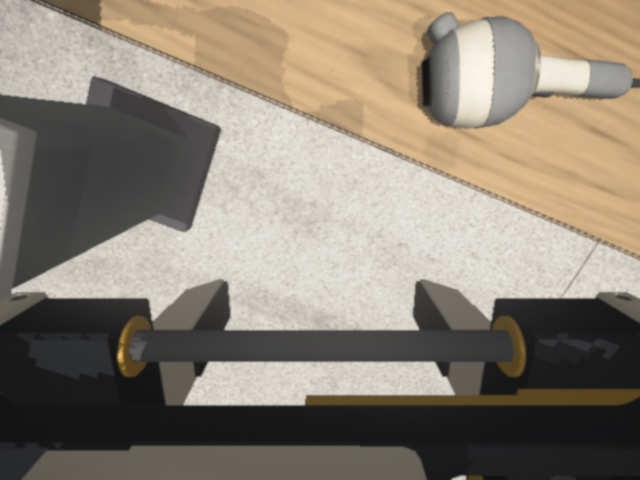

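```bash
cat > h.py <<'E'
import numpy as np, cv2
from scipy.spatial.transform import Rotation as R
from plant import readout, imaging, bot
def cam(n,obs=None):
    c=imaging.get_calibration(n)
    if n=="wrist":
        o=obs or readout.get_obs()
        Rt=R.from_euler('xyz',o['tcp_rot']).as_matrix(); m=c['mount']
        return c,Rt@m[:3,:3],np.array(o['tool_pos'])+Rt@m[:3,3]
    return c,R.from_euler('xyz',c['rotation']).as_matrix(),np.array(c['position'])
def ray(C,u,v):
    c,Rm,p=C
    d=Rm@np.array([(u-c['cx'])/c['fx'],-(v-c['cy'])/c['fy'],-1.]); return p,d/np.linalg.norm(d)
def onz(C,u,v,z):
    p,d=ray(C,u,v); return p+d*(z-p[2])/d[2]
def proj(C,P):
    c,Rm,p=C; q=Rm.T@(np.array(P,float)-p)
    return np.array([c['cx']+c['fx']*q[0]/-q[2], c['cy']-c['fy']*q[1]/-q[2]])
def tri(rays):
    A=np.zeros((3,3));b=np.zeros(3)
    for p,d in rays:
        M=np.eye(3)-np.outer(d,d);A+=M;b+=M@p
    X=np.linalg.solve(A,b); return X,[np.linalg.norm((np.eye(3)-np.outer(d,d))@(X-p)) for p,d in rays]
def crop(img,x0,y0,w,h,s,name):
    cv2.imwrite("pics/"+name,cv2.resize(img[y0:y0+h,x0:x0+w],None,fx=s,fy=s,interpolation=cv2.INTER_CUBIC))
def st():
    o=readout.get_obs(); Rt=R.from_euler('xyz',o['tcp_rot']).as_matrix()
    print('t',round(o['time'],2),'pos',o['tool_pos'].round(1),'w',round(o['grip_width'],1),'F',o['contact_force'].round(1),'\nR cols x',Rt[:,0].round(3),'y',Rt[:,1].round(3),'z',Rt[:,2].round(3),'\nq',o['joint_positions'].round(3))
    return o,Rt
E
python3 - <<'E'
from h import *
a=cv2.imread('pics/top0.png'); b=cv2.imread('pics/scene0.png')
crop(a,170,225,75,80,8,'tc1.png'); crop(a,300,210,160,130,5,'tc2.png')
crop(b,250,320,85,80,8,'sc1.png'); crop(b,300,160,140,150,4,'sc2.png')
C=cam('top')
print(onz(C,208,265,36),onz(C,300,222,8))
for p in [(314,335),(455,319),(438,219),(307,234)]: print(onz(C,*p,8).round(1))
st()
E
```

```text
[486.50512205 272.2391122   36.        ] [574.41534441 112.04140637   8.        ]
[368.   80.8   8. ]
[ 402.  -175.5    8. ]
[ 587.4 -148.5    8. ]
[551.9  98.3   8. ]
t 0.15 pos [ 197.  -486.3  248.2] w 91.5 F [-0.2  1.2  0.6] 
R cols x [-0.     0.001 -1.   ] y [0.927 0.375 0.   ] z [ 0.375 -0.927 -0.001] 
q [-1.332  0.343  1.525  0.     1.275 -0.146]
```

View pics/tc1.png

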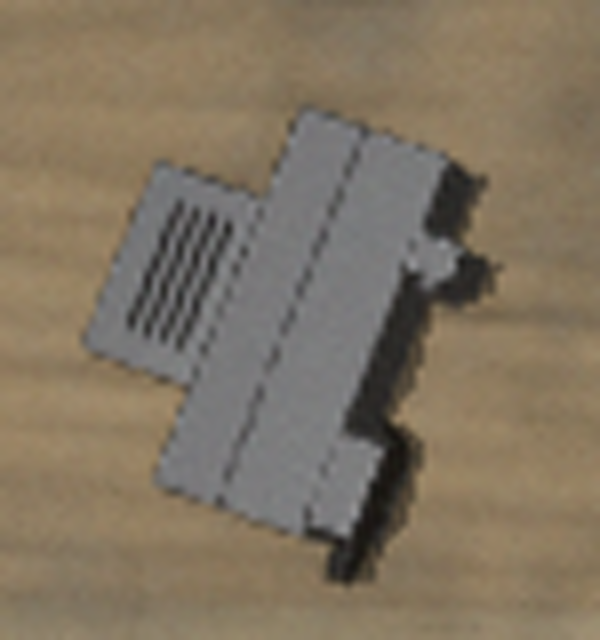

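View pics/tc2.png

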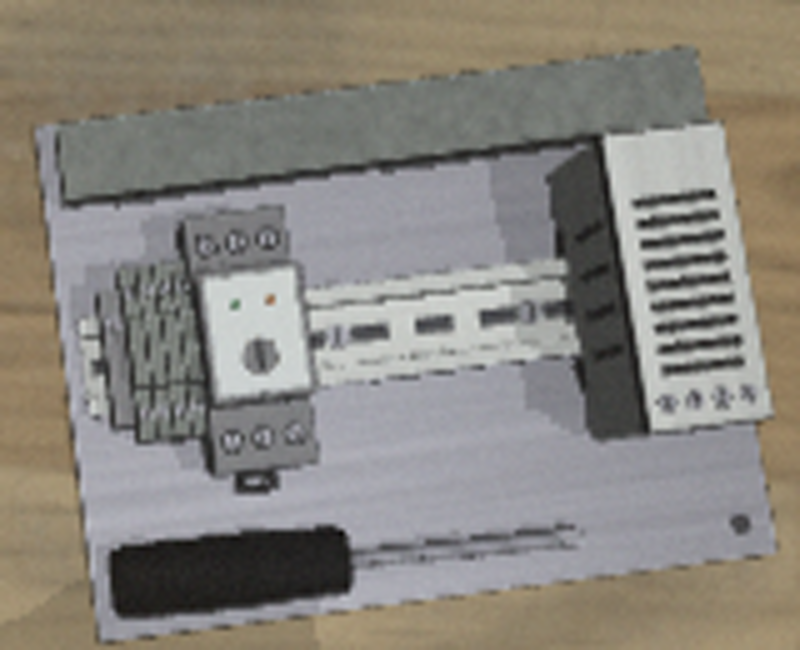

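View pics/sc1.png

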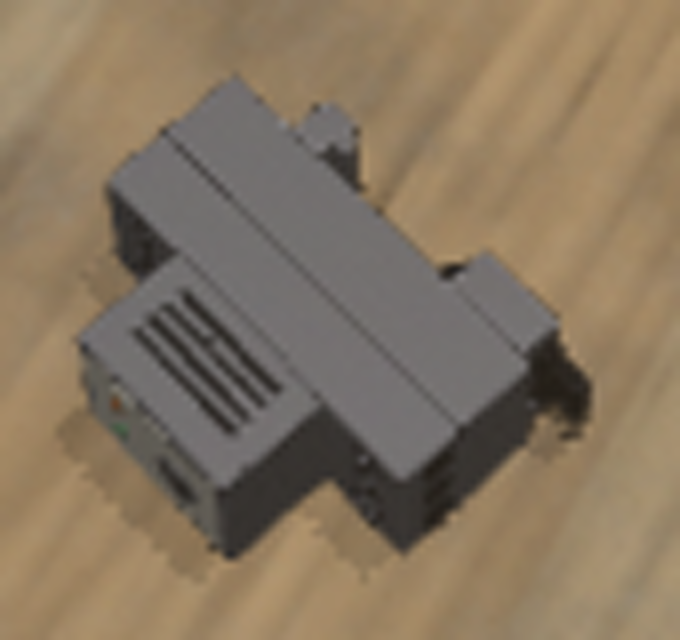

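View pics/sc2.png

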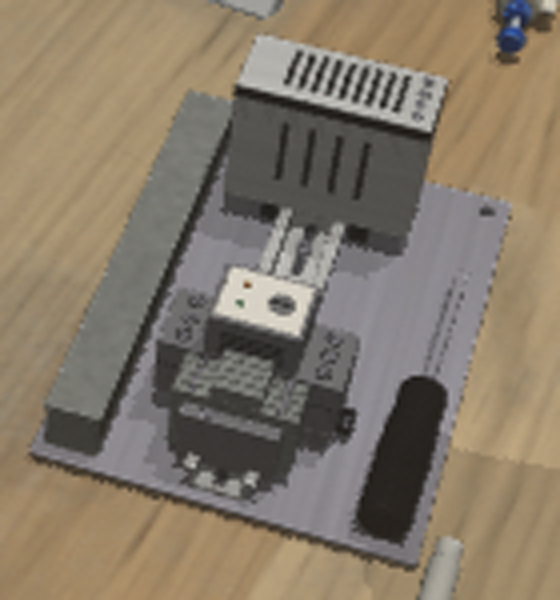

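```bash
cat > fit.py <<'E'
from h import *
def up(U,V,s,x0,y0): return (U+.5)/s-.5+x0,(V+.5)/s-.5+y0
def fit2(model,world):
    m=np.array(model,float);w=np.array(world,float)[:,:2]
    mc,wc=m.mean(0),w.mean(0);H=(m-mc).T@(w-wc);U,S,Vt=np.linalg.svd(H)
    D=np.diag([1,np.sign(np.linalg.det(Vt.T@U.T))]);Rm=Vt.T@D@U.T;t=wc-Rm@mc
    return np.arctan2(Rm[1,0],Rm[0,0]),t,((Rm@m.T).T+t-w),Rm
E
python3 - <<'E'
from fit import *
C=cam('top');S=cam('scene')
# own x -> plane x; own z -> plane y
mod=[(22.5,36),(-22.5,36),(45,10),(-45,10),(45,-26),(-42,-36+0)]
px=[(158,160),(85,345),(305,105),(158,482),(447,158),(348,540)]
px2=[(80,340),(222,487),(108,183),(403,482),(235,78),(560,322)]
W=[onz(C,*up(*p,8,170,225),36) for p in px]; W2=[onz(S,*up(*p,8,250,320),36) for p in px2]
for w in(W,W2):
    a,t,e,_=fit2(mod,w);print('module yaw',a,'mid',t,'\n',e.round(1))
bp=[(100,640),(776,551),(696,47),(38,127)]
bm=[(-95,125),(-95,-125),(95,-125),(95,125)]
w=[onz(C,*up(*p,5,300,210),8) for p in bp];a,t,e,_=fit2(bm,w);print('board',a,t,e.round(1))
bp=[(408,567),(510,203),(187,92),(32,455)]
bp=[(408,567),(510,203),(32,455)]
w=[onz(S,*up(*p,4,300,160),8) for p in bp];a,t,e,_=fit2([bm[0],bm[1],bm[3]],w);print('board',a,t,e.round(1))
# rail edges in gap top view z=23
for p in [(305,293),(567,262),(318,386),(580,355)]: print('rail',onz(C,*up(*p,5,300,210),23).round(1))
# left module nose top z=85 ; right psu top 101
for p in [(205,278),(300,263),(315,393),(215,405)]: print('lm',onz(C,*up(*p,5,300,210),85).round(1))
for p in [(603,140),(722,122),(772,415),(650,430)]: print('psu',onz(C,*up(*p,5,300,210),101).round(1))
E
```

```text
module yaw -0.3138525731673752 mid [490.06964558 280.59339127] 
 [[ 0.3  0.1]
 [-0.7  0.9]
 [ 0.4  0.3]
 [-0.4  1.3]
 [ 0.4 -1.6]
 [-0.1 -1. ]]
module yaw -0.30800960898196056 mid [488.36558655 281.52805897] 
 [[ 1.1 -0.1]
 [-1.5  1. ]
 [ 1.1  0. ]
 [-0.6  0.5]
 [ 0.4 -1.1]
 [-0.5 -0.4]]
board 0.14575202001010537 [475.43546623 -39.14434678] [[-0.4  0.1]
 [-1.  -1.5]
 [ 0.1  1. ]
 [ 1.2  0.4]]
board 0.1520151598988928 [474.54880345 -36.36841133] [[-2.9 -1.1]
 [-0.2  0.5]
 [ 3.1  0.6]]
rail [488.9  -0.7  23. ]
rail [502.7 -96.5  23. ]
rail [455.4  -5.6  23. ]
rail [ 468.9 -100.8   23. ]
lm [486.7  40.   85. ]
lm [492.6   8.   85. ]
lm [449.1   2.7  85. ]
lm [444.4  36.1  85. ]
psu [534.7 -91.6 101. ]
psu [ 541.9 -131.8  101. ]
psu [ 444.6 -146.   101. ]
psu [ 438.7 -105.6  101. ]
```

Emit:
arm_command(plan=[{"ty":2.4,"tz":-0.05,"wx":-0.045,"jaw":1},{"ty":4.71,"tz":-0.21,"wx":-0.09,"jaw":1},{"ty":4.71,"tz":-0.21,"wx":-0.09,"jaw":1},{"ty":4.71,"tz":-0.21,"wx":-0.09,"jaw":1},{"ty":4.71,"tz":-0.21,"wx":-0.09,"jaw":1},{"ty":4.71,"tz":-0.21,"wx":-0.09,"jaw":1},{"ty":4.71,"tz":-0.21,"wx":-0.09,"jaw":1},{"ty":4.71,"tz":-0.21,"wx":-0.09,"jaw":1},{"ty":4.71,"tz":-0.21,"wx":-0.09,"jaw":1},{"ty":4.71,"tz":-0.21,"wx":-0.09,"jaw":1},{"ty":4.71,"tz":-0.21,"wx":-0.09,"jaw":1},{"ty":4.71,"tz":-0.21,"wx":-0.09,"jaw":1},{"ty":4.71,"tz":-0.21,"wx":-0.09,"jaw":1},{"ty":4.71,"tz":-0.21,"wx":-0.09,"jaw":1},{"ty":4.71,"tz":-0.21,"wx":-0.09,"jaw":1},{"ty":4.71,"tz":-0.21,"wx":-0.09,"jaw":1},{"ty":4.71,"tz":-0.21,"wx":-0.09,"jaw":1},{"ty":4.71,"tz":-0.21,"wx":-0.09,"jaw":1},{"ty":4.71,"tz":-0.21,"wx":-0.09,"jaw":1},{"ty":2.4,"tz":-0.05,"wx":-0.045,"jaw":1}])

```text
invalid input at $.plan[0]: expected keys tx, ty, tz, wx, wy, wz, jaw
```

```bash
cat > log.py <<'E'
from h import *
import json
o,Rt=st()
open('log.jsonl','a').write(json.dumps([list(o['joint_positions']),list(o['tool_pos']),Rt.tolist()])+'\n')
E
echo '[[-1.332,0.3427,1.525,0,1.2754,-0.146],[197.0,-486.35,248.1],[[0,0.927,0.375],[0,0.375,-0.927],[-1,0,0]]]' > log.jsonl
python3 log.py; python3 -c "
from h import *
cv2.imwrite('pics/w1.png',imaging.capture('wrist'))"
```

```text
t 0.15 pos [ 197.  -486.3  248.2] w 91.5 F [-0.2  1.2  0.6] 
R cols x [-0.     0.001 -1.   ] y [0.927 0.375 0.   ] z [ 0.375 -0.927 -0.001] 
q [-1.332  0.343  1.525  0.     1.275 -0.146]
```

View pics/w1.png

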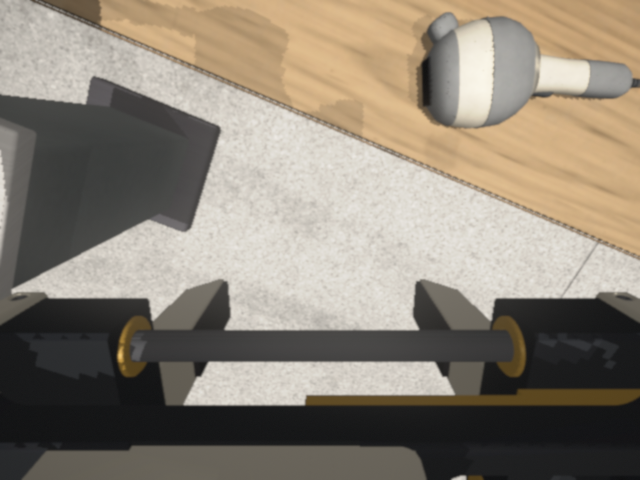

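Emit:
arm_command(plan=[{"tx":0,"ty":2.4,"tz":-0.05,"wx":-0.045,"wy":0,"wz":0,"jaw":1},{"tx":0,"ty":4.71,"tz":-0.21,"wx":-0.09,"wy":0,"wz":0,"jaw":1},{"tx":0,"ty":4.71,"tz":-0.21,"wx":-0.09,"wy":0,"wz":0,"jaw":1},{"tx":0,"ty":4.71,"tz":-0.21,"wx":-0.09,"wy":0,"wz":0,"jaw":1},{"tx":0,"ty":4.71,"tz":-0.21,"wx":-0.09,"wy":0,"wz":0,"jaw":1},{"tx":0,"ty":4.71,"tz":-0.21,"wx":-0.09,"wy":0,"wz":0,"jaw":1},{"tx":0,"ty":4.71,"tz":-0.21,"wx":-0.09,"wy":0,"wz":0,"jaw":1},{"tx":0,"ty":4.71,"tz":-0.21,"wx":-0.09,"wy":0,"wz":0,"jaw":1},{"tx":0,"ty":4.71,"tz":-0.21,"wx":-0.09,"wy":0,"wz":0,"jaw":1},{"tx":0,"ty":4.71,"tz":-0.21,"wx":-0.09,"wy":0,"wz":0,"jaw":1},{"tx":0,"ty":4.71,"tz":-0.21,"wx":-0.09,"wy":0,"wz":0,"jaw":1},{"tx":0,"ty":4.71,"tz":-0.21,"wx":-0.09,"wy":0,"wz":0,"jaw":1},{"tx":0,"ty":4.71,"tz":-0.21,"wx":-0.09,"wy":0,"wz":0,"jaw":1},{"tx":0,"ty":4.71,"tz":-0.21,"wx":-0.09,"wy":0,"wz":0,"jaw":1},{"tx":0,"ty":4.71,"tz":-0.21,"wx":-0.09,"wy":0,"wz":0,"jaw":1},{"tx":0,"ty":4.71,"tz":-0.21,"wx":-0.09,"wy":0,"wz":0,"jaw":1},{"tx":0,"ty":4.71,"tz":-0.21,"wx":-0.09,"wy":0,"wz":0,"jaw":1},{"tx":0,"ty":4.71,"tz":-0.21,"wx":-0.09,"wy":0,"wz":0,"jaw":1},{"tx":0,"ty":4.71,"tz":-0.21,"wx":-0.09,"wy":0,"wz":0,"jaw":1},{"tx":0,"ty":2.4,"tz":-0.05,"wx":-0.045,"wy":0,"wz":0,"jaw":1}])

```text
time: 2.2
tool_pos: [452.8, 264.7, 248.5]
tcp_rot: [2.033, 1.57, 2.563]
contact_force: [0.1, -0.7, 0.5]
grip_width: 91.4
```

```bash
python3 log.py
```

```text
t 2.2 pos [452.8 264.7 248.5] w 91.4 F [ 0.1 -0.7  0.5] 
R cols x [-0.001  0.001 -1.   ] y [-0.505  0.863  0.001] z [ 0.863  0.505 -0.   ] 
q [ 3.820e-01  3.420e-01  1.526e+00  1.000e-03  1.275e+00 -1.480e-01]
```

Emit:
arm_command(plan=[{"tx":0,"ty":0,"tz":0,"wx":0.14,"wy":0,"wz":0,"jaw":1},{"tx":0,"ty":0,"tz":0,"wx":0.14,"wy":0,"wz":0,"jaw":1},{"tx":0,"ty":0,"tz":0,"wx":0.14,"wy":0,"wz":0,"jaw":1},{"tx":0,"ty":0,"tz":0,"wx":0.14,"wy":0,"wz":0,"jaw":1},{"tx":0,"ty":0,"tz":0,"wx":0.14,"wy":0,"wz":0,"jaw":1},{"tx":0,"ty":0,"tz":0,"wx":0.14,"wy":0,"wz":0,"jaw":1},{"tx":0,"ty":2.5,"tz":1.5,"wx":0,"wy":0,"wz":0,"jaw":1},{"tx":0,"ty":3,"tz":1.5,"wx":0,"wy":0,"wz":0,"jaw":1},{"tx":0,"ty":0,"tz":0,"wx":0,"wy":0,"wz":0,"jaw":1}])

```text
time: 3.1
tool_pos: [502.0, 306.4, 247.7]
tcp_rot: [1.308, 1.57, 0.993]
contact_force: [0.2, 0.5, -1.1]
grip_width: 91.5
```

```bash
python3 log.py;  python3 -c "
from h import *
cv2.imwrite('pics/w2.png',imaging.capture('wrist'))"
```

```text
t 3.1 pos [502.  306.4 247.7] w 91.5 F [ 0.2  0.5 -1.1] 
R cols x [ 0.     0.001 -1.   ] y [0.31  0.951 0.001] z [ 0.951 -0.31   0.   ] 
q [0.418 0.459 1.345 0.    1.337 0.733]
```

View pics/w2.png

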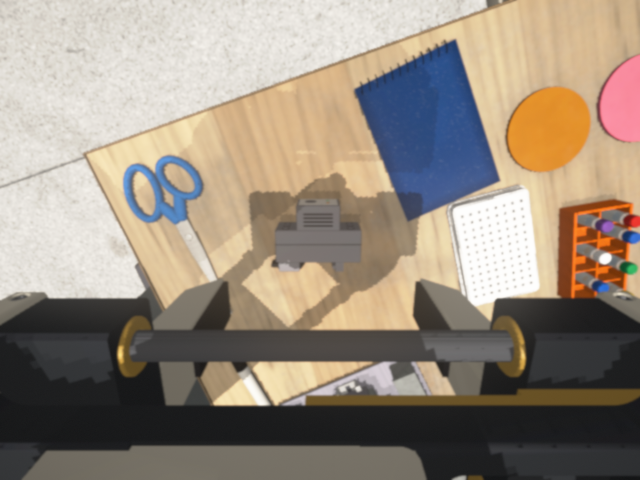

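Run:
```python
from fit import *
a=cv2.imread('pics/w2.png'); crop(a,265,190,105,85,7,'w2c.png')
```

```text
(no output)
```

View pics/w2c.png

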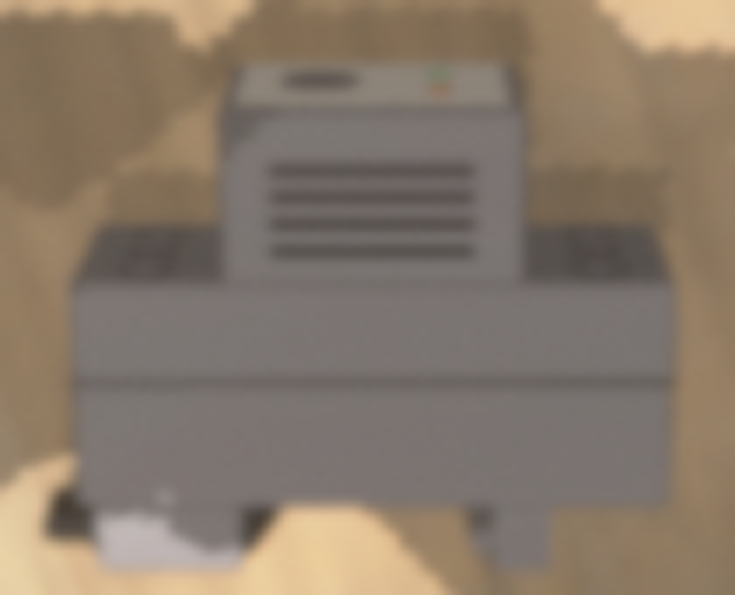

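Run:
```python
from fit import *
C=cam('wrist')
mod=[(22.5,36),(-22.5,36),(45,10),(-45,10),(45,-26),(-45,-26)]
px=[(525,110),(225,112),(675,285),(72,288),(668,503),(85,503)]
W=[onz(C,*up(*p,7,265,190),36) for p in px]
a,t,e,_=fit2(mod,W);print('module yaw',a,'mid',t,'\n',e.round(1))
```

```text
module yaw -0.31125868311158533 mid [490.51129101 279.48469198] 
 [[ 0.9  0.2]
 [-0.9  1. ]
 [ 1.1  0.3]
 [-0.3  1. ]
 [ 0.6 -1.5]
 [-1.5 -1. ]]
```

Emit:
arm_command(plan=[{"tx":0,"ty":0,"tz":0,"wx":0,"wy":0,"wz":-0.14,"jaw":1},{"tx":0,"ty":0,"tz":0,"wx":0,"wy":0,"wz":-0.14,"jaw":1},{"tx":0,"ty":0,"tz":0,"wx":0,"wy":0,"wz":-0.14,"jaw":1},{"tx":0,"ty":0,"tz":0,"wx":0,"wy":0,"wz":-0.14,"jaw":1},{"tx":0,"ty":0,"tz":0,"wx":0,"wy":0,"wz":0,"jaw":1}])

```text
time: 3.65
tool_pos: [499.2, 305.7, 244.7]
tcp_rot: [-1.58, 1.004, -1.892]
contact_force: [-0.5, 0.4, -1.1]
grip_width: 92.3
```

```bash
python3 log.py
cat > fk.py <<'E'
import numpy as np, json
from scipy.optimize import least_squares
from scipy.spatial.transform import Rotation as R
def rz(a): return R.from_euler('z',a).as_matrix()
def ry(a): return R.from_euler('y',a).as_matrix()
# zero: arm straight up; j2,j3,j5 about y, j4,j6 about z
def fk(q,p,s4=1,s6=1):
    a1,b,h,L1,e,L2,d=p
    A=rz(q[0]); P=A@np.array([a1,b,h]); A=A@ry(q[1]); P=P+A@np.array([0,0,L1]); A=A@ry(q[2])
    P=P+A@np.array([e,0,L2]); A=A@rz(s4*q[3])@ry(q[4])@rz(s6*q[5]); P=P+A@np.array([0,0,d])
    # tool axes: x = A z
    return P,A
if __name__=='__main__':
    D=[json.loads(l) for l in open('log.jsonl')]
    for s4 in(1,-1):
      for s6 in (1,-1):
        def f(p):
            r=[]
            for q,P,Rt in D:
                X,A=fk(q,p,s4,s6); r+=list(X-P); r+=list(100*(A[:,2]-np.array(Rt)[:,0]))
            return r
        s=least_squares(f,[0,76,300,400,50,400,200]); print(s4,s6,s.x.round(1),abs(s.fun).max().round(2))
        for q,P,Rt in D: X,A=fk(q,s.x,s4,s6); print((A.T@np.array(Rt)).round(2).tolist())
E
python3 fk.py
```

```text
t 3.65 pos [499.2 305.7 244.7] w 92.3 F [-0.5  0.4 -1.1] 
R cols x [-0.17  -0.51  -0.843] y [ 0.257  0.803 -0.537] z [ 0.951 -0.308 -0.005] 
q [ 0.586  0.741  0.978 -0.354  1.87   0.871]
1 1 [  0.   76.4 222.4 506.2  46.1 379.5 296. ] 0.15
[[-0.0, -0.0, -1.0], [-0.0, 1.0, -0.0], [1.0, 0.0, -0.0]]
[[-0.0, 0.0, -1.0], [0.0, 1.0, 0.0], [1.0, -0.0, -0.0]]
[[-0.0, 0.0, -1.0], [0.0, 1.0, 0.0], [1.0, -0.0, -0.0]]
[[0.0, 0.0, -1.0], [-0.0, 1.0, 0.0], [1.0, 0.0, 0.0]]
[[-0.0, -0.0, -1.0], [0.0, 1.0, -0.0], [1.0, -0.0, -0.0]]
1 -1 [  0.   76.4 222.4 506.2  46.1 379.5 296. ] 0.15
[[-0.0, 0.29, -0.96], [0.0, 0.96, 0.29], [1.0, 0.0, -0.0]]
[[-0.0, 0.29, -0.96], [0.0, 0.96, 0.29], [1.0, -0.0, -0.0]]
[[-0.0, 0.29, -0.96], [0.0, 0.96, 0.29], [1.0, -0.0, -0.0]]
[[0.0, -0.99, -0.11], [0.0, 0.11, -0.99], [1.0, 0.0, 0.0]]
[[-0.0, -0.99, 0.17], [-0.0, -0.17, -0.99], [1.0, -0.0, -0.0]]
-1 1 [ 2126.8    73.   2978.7 -1010.1  2299.9  -616.9  -244.8] 55.12
[[-0.0, -0.0, -1.0], [-0.0, 1.0, -0.0], [1.0, 0.0, -0.0]]
[[-0.0, -0.0, -1.0], [0.0, 1.0, -0.0], [1.0, -0.0, -0.0]]
[[-0.0, -0.0, -1.0], [0.0, 1.0, -0.0], [1.0, -0.0, -0.0]]
[[0.0, -0.0, -1.0], [0.0, 1.0, -0.0], [1.0, -0.0, 0.0]]
[[-0.43, -0.3, -0.85], [-0.45, 0.89, -0.08], [0.78, 0.35, -0.52]]
-1 -1 [ 2126.8    73.   2978.7 -1010.1  2299.9  -616.9  -244.8] 55.12
[[-0.0, 0.29, -0.96], [0.0, 0.96, 0.29], [1.0, 0.0, -0.0]]
[[0.0, 0.29, -0.96], [0.0, 0.96, 0.29], [1.0, -0.0, -0.0]]
[[0.0, 0.29, -0.96], [0.0, 0.96, 0.29], [1.0, -0.0, -0.0]]
[[-0.0, -0.99, -0.1], [0.0, 0.1, -0.99], [1.0, -0.0, 0.0]]
[[0.52, -0.82, 0.23], [-0.35, -0.45, -0.82], [0.78, 0.35, -0.52]]
```

```bash
cat > ik.py <<'E'
from fk import *
PP=[0,76.4,222.4,506.2,46.1,379.5,296.]
M=np.array([[0,0,-1],[0,1,0],[1.,0,0]])
lo=np.array([-2.53,-.77,.04,-1,.28,-3.11]);hi=np.array([2.53,2.02,2.7,4.14,2.66,3.11])
def tool(q):
    X,A=fk(q,PP); return X,A@M
def ik(P,Rt,q0):
    def f(q):
        X,T=tool(q); return np.r_[(X-P)/10,10*(T-Rt).ravel()]
    best=None
    for k in range(4):
        g=np.clip(np.array(q0)+(np.random.RandomState(k).randn(6)*.3*(k>0)),lo+.01,hi-.01)
        s=least_squares(f,g,bounds=(lo,hi))
        if best is None or s.cost<best.cost: best=s
        if best.cost<1e-6: break
    X,T=tool(best.x)
    return best.x,np.linalg.norm(X-P),R.from_matrix(T.T@Rt).magnitude()
def mid_grasp_to_tcp(G,Rt): return np.array(G)-3*Rt[:,0]
E
cat > t1.py <<'E'
from ik import *
q0=[ 0.586 , 0.741 , 0.978 ,-0.354 , 1.87 ,  0.871]
up=np.array([0,0,1.])
for al in (0.3,0.56,0.8):
  for dyaw,pos in ((0,(490,280)),(0,(440,230)),(-.5,(440,230)),(-.9,(420,200)),(.5,(440,200))):
    q=np.array(q0)
    print('alpha',al,'dyaw',dyaw,pos)
    for f in np.linspace(0,1,4):
        y=-0.311+dyaw*f
        ox=np.array([np.cos(y),np.sin(y),0]);h=np.array([-np.sin(y),np.cos(y),0])
        ph=f*np.pi/2
        d=-np.sin(al)*h-np.cos(al)*up
        rot=R.from_rotvec(ox*ph).as_matrix()
        x=rot@d; z=ox; yy=np.cross(z,x); Rt=np.c_[x,yy,z]
        mid=np.array([490,280,18])*(1-f)+np.array([*pos,36.])*f+np.array([0,0,80*(0<f<1)])
        # grasp point in module frame: h=29 (own z), up +6 (own -y)
        G=mid+rot@(29*h+6*up)
        q,e,er=ik(G-3*x,Rt,q)
        print(' ',round(f,2),q.round(2),round(e,1),round(er,3))
E
python3 t1.py
```

```text
alpha 0.3 dyaw 0 (490, 280)
  0.0 [ 0.52  0.82  1.37 -0.22  1.18  0.94] 0.0 0.0
  0.33 [0.32 0.49 1.68 0.24 0.85 0.48] 0.0 0.0
  0.67 [ 0.04  0.46  1.98  1.14  0.78 -0.53] 0.0 0.0
  1.0 [-0.19  0.9   2.13  1.66  1.26 -1.46] 0.0 0.0
alpha 0.3 dyaw 0 (440, 230)
  0.0 [ 0.52  0.82  1.37 -0.22  1.18  0.94] 0.0 0.0
  0.33 [0.3  0.46 1.74 0.25 0.83 0.45] 0.0 0.0
  0.67 [-0.04  0.41  2.08  1.14  0.8  -0.62] 0.0 0.0
  1.0 [-0.35  0.91  2.25  1.54  1.27 -1.6 ] 0.0 0.0
alpha 0.3 dyaw -0.5 (440, 230)
  0.0 [ 0.52  0.82  1.37 -0.22  1.18  0.94] 0.0 0.0
  0.33 [0.31 0.45 1.75 0.22 0.79 0.64] 0.0 0.0
  0.67 [ 0.04  0.35  2.21  1.48  0.55 -0.62] 0.0 0.0
  1.0 [-0.21  1.09  2.58  2.23  1.59 -2.  ] 0.0 0.0
alpha 0.3 dyaw -0.9 (420, 200)
  0.0 [ 0.52  0.82  1.37 -0.22  1.18  0.94] 0.0 0.0
  0.33 [0.3  0.43 1.79 0.2  0.75 0.78] 0.0 0.0
  0.67 [ 0.11  0.29  2.31  1.9   0.39 -0.78] 0.0 0.0
  1.0 [ 0.23  1.3   2.7   3.05  2.14 -1.66] 9.2 0.045
alpha 0.3 dyaw 0.5 (440, 200)
  0.0 [ 0.52  0.82  1.37 -0.22  1.18  0.94] 0.0 0.0
  0.33 [0.27 0.46 1.74 0.27 0.87 0.25] 0.0 0.0
  0.67 [-0.09  0.48  1.92  0.89  1.
[... 1728 characters left out ...]
 dyaw -0.5 (440, 230)
  0.0 [ 0.64  1.09  0.99 -0.44  1.74  1.03] 0.0 0.0
  0.33 [ 0.48  0.65  1.38 -0.16  1.33  1.01] 0.0 0.0
  0.67 [0.27 0.37 1.86 0.22 0.73 0.76] 0.0 0.0
  1.0 [ 0.02  0.53  2.41  2.22  0.63 -1.34] 0.0 0.0
alpha 0.8 dyaw -0.9 (420, 200)
  0.0 [ 0.64  1.09  0.99 -0.44  1.74  1.03] 0.0 0.0
  0.33 [ 0.45  0.65  1.4  -0.14  1.34  1.11] 0.0 0.0
  0.67 [0.27 0.33 1.92 0.15 0.67 1.07] 0.0 0.0
  1.0 [ 0.21  0.52  2.53  2.97  0.68 -1.55] 0.0 0.0
alpha 0.8 dyaw 0.5 (440, 200)
  0.0 [ 0.64  1.09  0.99 -0.44  1.74  1.03] 0.0 0.0
  0.33 [ 0.5   0.61  1.47 -0.23  1.24  0.74] 0.0 0.0
  0.67 [ 0.18  0.41  1.79  0.31  0.93 -0.02] 0.0 0.0
  1.0 [-0.18  0.65  1.92  0.83  1.08 -0.97] 0.0 0.0
```

Emit:
arm_command(plan=[{"tx":3.15,"ty":2.1,"tz":0,"wx":0,"wy":0,"wz":0,"jaw":1},{"tx":3.15,"ty":2.1,"tz":0,"wx":0,"wy":0,"wz":0,"jaw":1},{"tx":3.15,"ty":2.1,"tz":0,"wx":0,"wy":0,"wz":0,"jaw":1},{"tx":3.15,"ty":2.1,"tz":0,"wx":0,"wy":0,"wz":0,"jaw":1},{"tx":0,"ty":0,"tz":0,"wx":0,"wy":0,"wz":0,"jaw":1}])

```text
time: 4.15
tool_pos: [499.2, 306.6, 93.6]
tcp_rot: [-1.582, 1.007, -1.898]
contact_force: [-0.3, -1.0, -0.0]
grip_width: 92.0
```

```bash
python3 log.py;  python3 -c "
from h import *
C=cam('wrist')
cv2.imwrite('pics/w3.png',imaging.capture('wrist'))
h=np.array([.306,.952,0]);ox=np.array([.952,-.306,0]);m=np.array([490.,280,36])
for a,b in ((22.5,36),(-22.5,36),(45,10),(-45,10)): print(a,b,proj(C,m+a*ox+b*h).round(0))"
```

```text
t 4.15 pos [499.2 306.6  93.6] w 92.0 F [-0.3 -1.  -0. ] 
R cols x [-0.172 -0.506 -0.845] y [ 0.261  0.804 -0.535] z [ 0.95  -0.312 -0.006] 
q [ 0.586  0.872  1.141 -0.333  1.591  0.973]
22.5 36 [360. 217.]
-22.5 36 [274. 217.]
45 10 [395. 248.]
-45 10 [241. 248.]
```

View pics/w3.png

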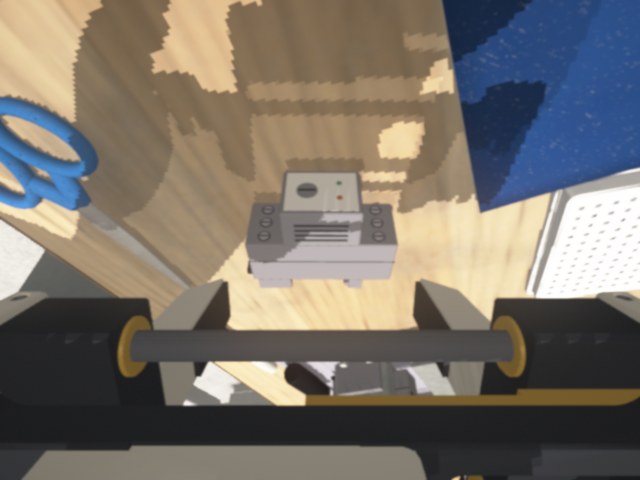

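Emit:
arm_command(plan=[{"tx":1.9,"ty":1.4,"tz":0,"wx":0,"wy":0,"wz":0,"jaw":1},{"tx":1.9,"ty":1.4,"tz":0,"wx":0,"wy":0,"wz":0,"jaw":1},{"tx":1.2,"ty":0.9,"tz":0,"wx":0,"wy":0,"wz":0,"jaw":1},{"tx":0.4,"ty":0.3,"tz":0,"wx":0,"wy":0,"wz":0,"jaw":1},{"tx":0,"ty":0,"tz":0,"wx":0,"wy":0,"wz":0,"jaw":1}])

```text
time: 4.7
tool_pos: [503.6, 313.7, 31.3]
tcp_rot: [-1.57, 1.012, -1.886]
contact_force: [-0.0, 0.1, 0.9]
grip_width: 91.6
```

```bash
python3 log.py;  python3 -c "
from h import *
cv2.imwrite('pics/w4.png',imaging.capture('wrist'))
crop(imaging.capture('scene'),240,220,150,180,4,'s4.png')"
```

```text
t 4.7 pos [503.6 313.7  31.3] w 91.6 F [-0.   0.1  0.9] 
R cols x [-0.164 -0.504 -0.848] y [ 0.264  0.806 -0.53 ] z [ 0.95  -0.311  0.001] 
q [ 0.591  0.955  1.149 -0.334  1.5    1.011]
```

View pics/w4.png

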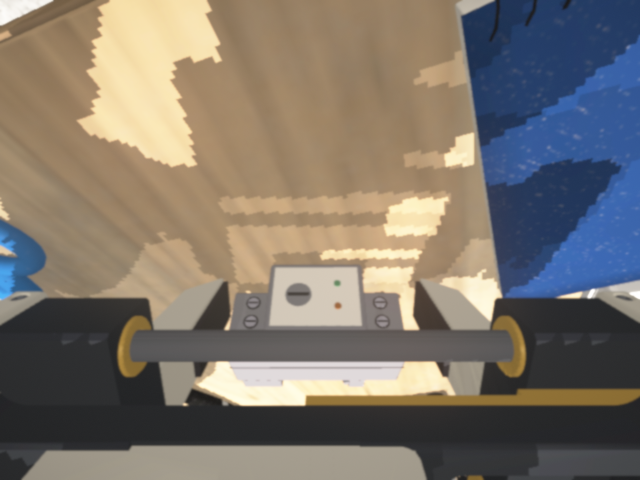

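View pics/s4.png

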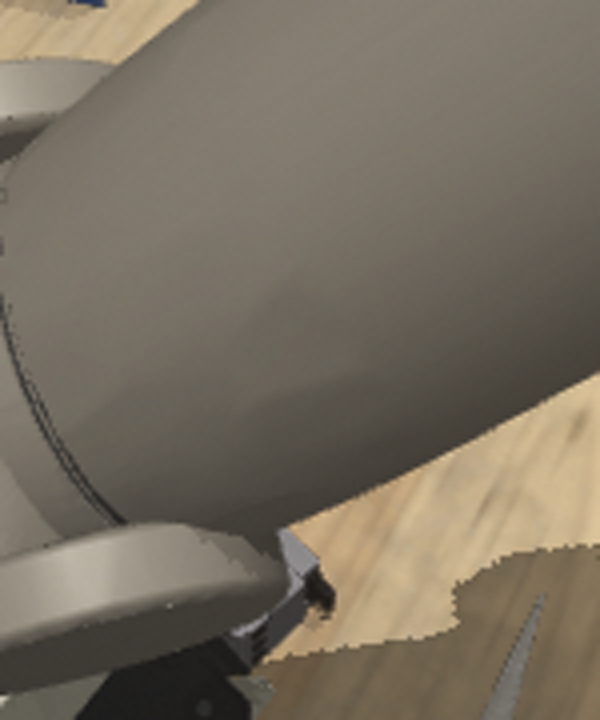

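Emit:
arm_command(plan=[{"tx":0.35,"ty":-0.05,"tz":-0.15,"wx":0,"wy":0,"wz":0,"jaw":1},{"tx":0.3,"ty":0,"tz":-0.1,"wx":0,"wy":0,"wz":0,"jaw":1},{"tx":0,"ty":0,"tz":0,"wx":0,"wy":0,"wz":0,"jaw":1}])

```text
time: 5.1
tool_pos: [499.2, 310.4, 25.0]
tcp_rot: [-1.572, 1.01, -1.888]
contact_force: [-0.4, -0.0, -0.5]
grip_width: 91.9
```

```bash
python3 log.py
```

```text
t 5.1 pos [499.2 310.4  25. ] w 91.9 F [-0.4 -0.  -0.5] 
R cols x [-0.166 -0.505 -0.847] y [ 0.263  0.805 -0.532] z [ 0.95  -0.311 -0.   ] 
q [ 0.591  0.955  1.17  -0.335  1.481  1.017]
```

Emit:
arm_command(plan=[{"tx":-0.1,"ty":0,"tz":0,"wx":0,"wy":0,"wz":0,"jaw":-1},{"tx":0,"ty":0,"tz":0,"wx":0,"wy":0,"wz":0,"jaw":-1},{"tx":0,"ty":0,"tz":0,"wx":0,"wy":0,"wz":0,"jaw":-1},{"tx":0,"ty":0,"tz":0,"wx":0,"wy":0,"wz":0,"jaw":-1},{"tx":0,"ty":0,"tz":0,"wx":0,"wy":0,"wz":0,"jaw":-1},{"tx":0,"ty":0,"tz":0,"wx":0,"wy":0,"wz":0,"jaw":-1}])

```text
time: 5.7
tool_pos: [499.8, 311.2, 25.9]
tcp_rot: [-1.571, 1.011, -1.887]
contact_force: [0.1, 0.1, -0.7]
grip_width: 48.2
```

```bash
python3 log.py;python3 -c "
from h import *
cv2.imwrite('pics/w5.png',imaging.capture('wrist'))"
```

```text
t 5.7 pos [499.8 311.2  25.9] w 48.2 F [ 0.1  0.1 -0.7] 
R cols x [-0.165 -0.505 -0.847] y [ 0.263  0.805 -0.531] z [ 0.95  -0.311  0.   ] 
q [ 0.592  0.955  1.167 -0.335  1.484  1.016]
```

View pics/w5.png

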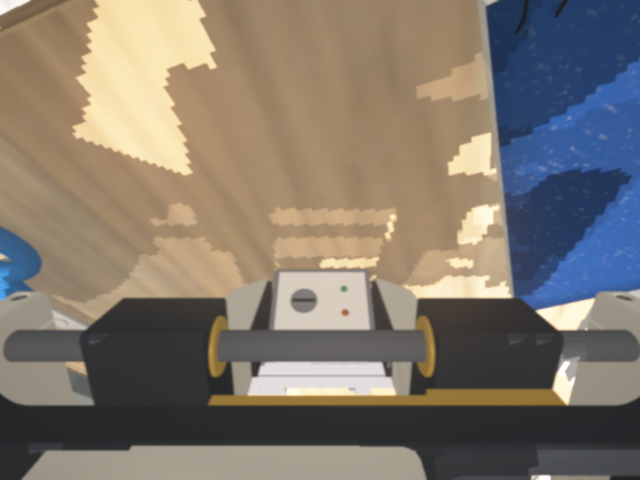

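Emit:
arm_command(plan=[{"tx":0,"ty":0,"tz":0,"wx":0,"wy":0,"wz":0,"jaw":-1},{"tx":0,"ty":0,"tz":0,"wx":0,"wy":0,"wz":0,"jaw":-1},{"tx":0,"ty":0,"tz":0,"wx":0,"wy":0,"wz":0,"jaw":-1},{"tx":-0.8,"ty":-0.5,"tz":0,"wx":0,"wy":0,"wz":0,"jaw":-1},{"tx":-1.7,"ty":-1.1,"tz":0,"wx":0,"wy":0,"wz":0,"jaw":-1},{"tx":-1.7,"ty":-1.1,"tz":0,"wx":0,"wy":0,"wz":0,"jaw":-1},{"tx":-1.7,"ty":-1.1,"tz":0,"wx":0,"wy":0,"wz":0,"jaw":-1},{"tx":0,"ty":0,"tz":0,"wx":0,"wy":0,"wz":0,"jaw":-1}])

```text
time: 6.55
tool_pos: [500.8, 311.2, 99.4]
tcp_rot: [-1.563, 1.015, -1.88]
contact_force: [1.1, -0.5, -1.4]
grip_width: 44.9
```

```bash
python3 log.py;python3 -c "
from h import *
cv2.imwrite('pics/w6.png',imaging.capture('wrist'))"
```

```text
t 6.55 pos [500.8 311.2  99.4] w 44.9 F [ 1.1 -0.5 -1.4] 
R cols x [-0.161 -0.502 -0.85 ] y [ 0.266  0.807 -0.527] z [ 0.95  -0.311  0.004] 
q [ 0.591  0.866  1.133 -0.334  1.594  0.978]
```

View pics/w6.png

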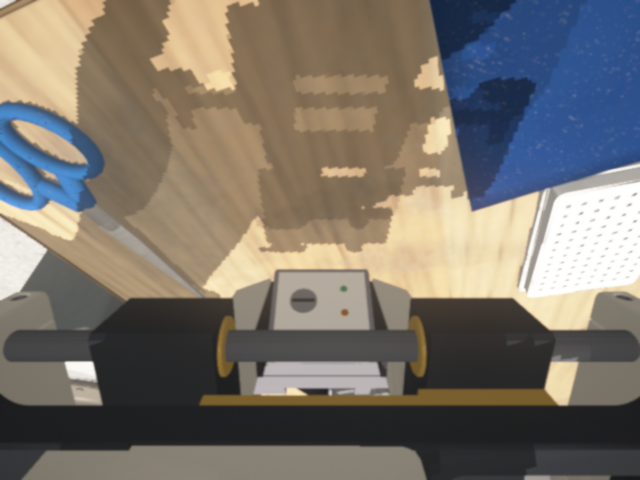

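Emit:
arm_command(plan=[{"tx":-2.5,"ty":-1.6,"tz":0,"wx":0,"wy":0,"wz":0,"jaw":-1},{"tx":0,"ty":0,"tz":0,"wx":0,"wy":0,"wz":0.13,"jaw":-1},{"tx":0,"ty":0,"tz":0,"wx":0,"wy":0,"wz":0.13,"jaw":-1},{"tx":0,"ty":0,"tz":0,"wx":0,"wy":0,"wz":0.13,"jaw":-1},{"tx":0,"ty":0,"tz":0,"wx":0,"wy":0,"wz":0.13,"jaw":-1},{"tx":0,"ty":0,"tz":0,"wx":0,"wy":0,"wz":0.13,"jaw":-1},{"tx":0,"ty":0,"tz":0,"wx":0,"wy":0,"wz":0.13,"jaw":-1},{"tx":0,"ty":0,"tz":0,"wx":0,"wy":0,"wz":0.13,"jaw":-1},{"tx":0,"ty":0,"tz":0,"wx":0,"wy":0,"wz":0.13,"jaw":-1},{"tx":0,"ty":0,"tz":0,"wx":0,"wy":0,"wz":0.13,"jaw":-1},{"tx":0,"ty":0,"tz":0,"wx":0,"wy":0,"wz":0.13,"jaw":-1},{"tx":0,"ty":0,"tz":0,"wx":0,"wy":0,"wz":0.13,"jaw":-1},{"tx":0,"ty":0,"tz":0,"wx":0,"wy":0,"wz":0.13,"jaw":-1},{"tx":0,"ty":0,"tz":0,"wx":0,"wy":0,"wz":0,"jaw":-1}])

```text
time: 8.0
tool_pos: [494.1, 311.0, 120.9]
tcp_rot: [1.599, 0.684, 1.282]
contact_force: [-0.2, -0.8, -1.8]
grip_width: 45.0
```

```bash
python3 log.py;python3 -c "
from h import *
cv2.imwrite('pics/w7.png',imaging.capture('wrist'));cv2.imwrite('pics/s7.png',imaging.capture('scene'))"
```

```text
t 8.0 pos [494.1 311.  120.9] w 45.0 F [-0.2 -0.8 -1.8] 
R cols x [ 0.221  0.743 -0.632] y [0.207 0.597 0.775] z [ 0.953 -0.302 -0.022] 
q [ 0.034  0.555  2.019  1.393  0.844 -0.792]
```

View pics/w7.png

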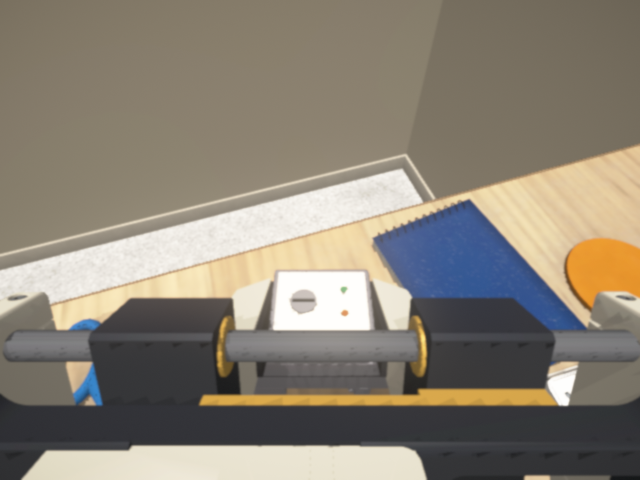

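View pics/s7.png

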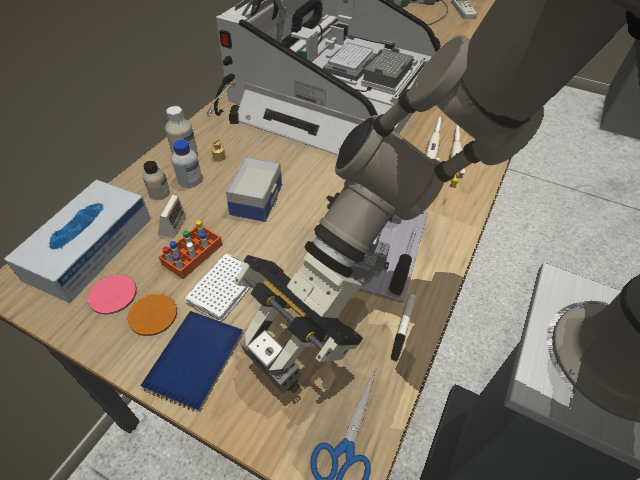

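Emit:
arm_command(plan=[{"tx":0,"ty":0,"tz":0,"wx":-0.026,"wy":0,"wz":0.129,"jaw":-1},{"tx":0,"ty":0,"tz":0,"wx":0,"wy":0,"wz":0,"jaw":-1}])

```text
time: 8.3
tool_pos: [494.6, 312.6, 122.3]
tcp_rot: [1.568, 0.555, 1.282]
contact_force: [0.1, -0.7, -1.8]
grip_width: 45.1
```

```bash
python3 log.py
```

```text
t 8.3 pos [494.6 312.6 122.3] w 45.1 F [ 0.1 -0.7 -1.8] 
R cols x [ 0.242  0.815 -0.527] y [0.148 0.506 0.85 ] z [ 0.959 -0.284  0.002] 
q [-0.012  0.611  2.057  1.53   0.958 -1.008]
```

Emit:
arm_command(plan=[{"tx":-0.2,"ty":-1.6,"tz":0.12,"wx":0,"wy":0,"wz":0,"jaw":-1},{"tx":-0.2,"ty":-1.6,"tz":0.12,"wx":0,"wy":0,"wz":0,"jaw":-1},{"tx":-0.2,"ty":-1.6,"tz":0.12,"wx":0,"wy":0,"wz":0,"jaw":-1},{"tx":-0.2,"ty":-1.5,"tz":0.12,"wx":0,"wy":0,"wz":0,"jaw":-1},{"tx":0,"ty":0,"tz":0,"wx":0,"wy":0,"wz":0,"jaw":-1},{"tx":0,"ty":0,"tz":0,"wx":0,"wy":0,"wz":0,"jaw":-1}])

```text
time: 8.9
tool_pos: [489.1, 273.6, 74.9]
tcp_rot: [1.566, 0.555, 1.281]
contact_force: [-0.9, 0.5, -1.0]
grip_width: 44.7
```

```bash
python3 log.py;python3 -c "
from h import *
crop(imaging.capture('scene'),220,270,160,140,5,'s8.png')"
```

```text
t 8.9 pos [489.1 273.6  74.9] w 44.7 F [-0.9  0.5 -1. ] 
R cols x [ 0.243  0.815 -0.527] y [0.146 0.506 0.85 ] z [ 0.959 -0.283  0.004] 
q [-0.106  0.715  2.095  1.542  0.99  -1.184]
```

View pics/s8.png

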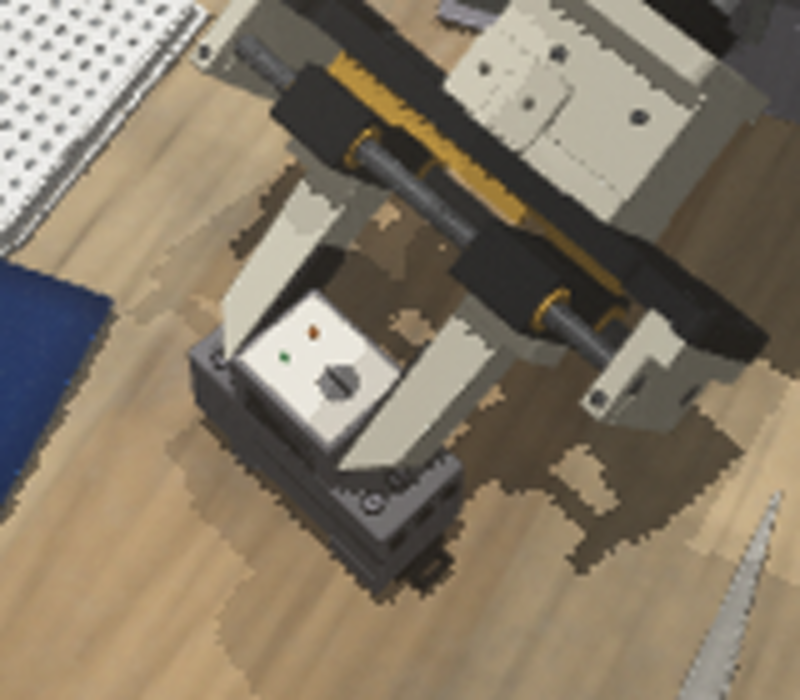

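Emit:
arm_command(plan=[{"tx":0.13,"ty":-0.21,"tz":0,"wx":0,"wy":0,"wz":0,"jaw":-1},{"tx":0.1,"ty":-0.17,"tz":0,"wx":0,"wy":0,"wz":0,"jaw":-1},{"tx":0,"ty":0,"tz":0,"wx":0,"wy":0,"wz":0,"jaw":-1}])

```text
time: 9.25
tool_pos: [488.8, 273.2, 70.0]
tcp_rot: [1.565, 0.553, 1.28]
contact_force: [0.1, -1.0, -0.9]
grip_width: 44.7
```

Emit:
arm_command(plan=[{"tx":0.05,"ty":-0.08,"tz":0,"wx":0,"wy":0,"wz":0,"jaw":-1},{"tx":0,"ty":0,"tz":0,"wx":0,"wy":0,"wz":0,"jaw":-1}])

```text
time: 9.45
tool_pos: [488.9, 273.0, 69.0]
tcp_rot: [1.565, 0.553, 1.279]
contact_force: [-0.1, 1.2, -0.3]
grip_width: 44.8
```

Emit:
arm_command(plan=[{"tx":0.05,"ty":-0.08,"tz":0,"wx":0,"wy":0,"wz":0,"jaw":-1},{"tx":0,"ty":0,"tz":0,"wx":0,"wy":0,"wz":0,"jaw":-1}])

```text
time: 9.65
tool_pos: [489.0, 272.9, 68.1]
tcp_rot: [1.565, 0.553, 1.279]
contact_force: [-0.1, 0.2, -1.1]
grip_width: 44.4
```

Emit:
arm_command(plan=[{"tx":0.05,"ty":-0.08,"tz":0,"wx":0,"wy":0,"wz":0,"jaw":-1},{"tx":0,"ty":0,"tz":0,"wx":0,"wy":0,"wz":0,"jaw":-1}])

```text
time: 9.85
tool_pos: [489.1, 273.1, 67.8]
tcp_rot: [1.564, 0.551, 1.279]
contact_force: [-1.0, -1.8, 5.4]
grip_width: 45.2
```

Emit:
arm_command(plan=[{"tx":0,"ty":0,"tz":0,"wx":0,"wy":0,"wz":0,"jaw":0.4},{"tx":0,"ty":0,"tz":0,"wx":0,"wy":0,"wz":0,"jaw":0.4},{"tx":0,"ty":0,"tz":0,"wx":0,"wy":0,"wz":0,"jaw":0.4},{"tx":0,"ty":0,"tz":0,"wx":0,"wy":0,"wz":0,"jaw":0.4}])

```text
time: 10.25
tool_pos: [489.0, 273.0, 67.1]
tcp_rot: [1.564, 0.553, 1.279]
contact_force: [0.3, 0.0, -0.2]
grip_width: 64.0
```

```bash
python3 log.py;python3 -c "
from h import *
crop(imaging.capture('scene'),220,270,160,140,5,'s9.png')"
```

```text
t 10.25 pos [489.  273.   67.1] w 64.0 F [ 0.3  0.  -0.2] 
R cols x [ 0.245  0.815 -0.525] y [0.145 0.505 0.851] z [ 0.959 -0.284  0.005] 
q [-0.108  0.735  2.097  1.557  0.991 -1.212]
```

View pics/s9.png

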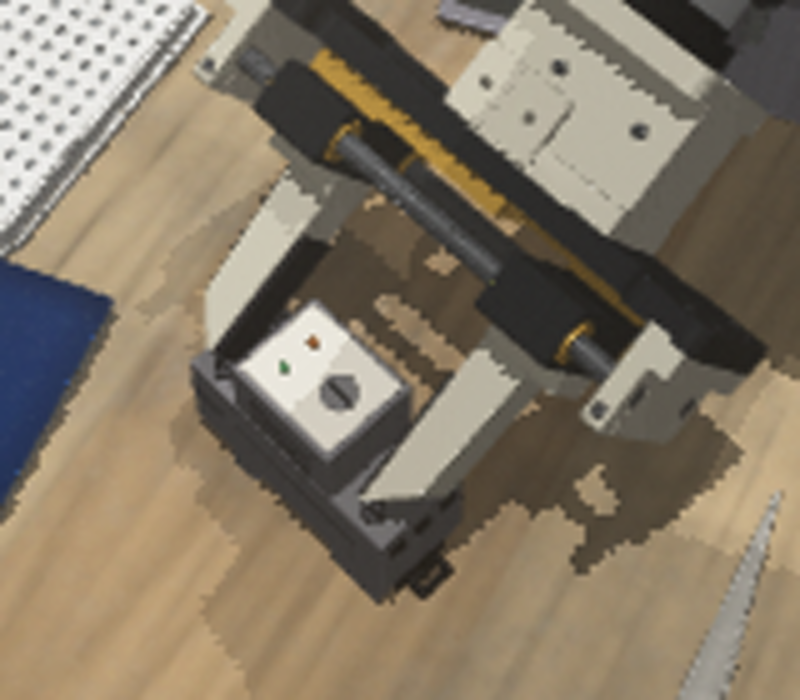

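Emit:
arm_command(plan=[{"tx":-0.2,"ty":0.3,"tz":0,"wx":0,"wy":0,"wz":0,"jaw":0.5},{"tx":-1.5,"ty":0.5,"tz":0,"wx":0,"wy":0,"wz":0,"jaw":0.5},{"tx":-3.5,"ty":1,"tz":0,"wx":0,"wy":0,"wz":0,"jaw":0.5},{"tx":-4,"ty":2,"tz":0,"wx":0,"wy":0,"wz":0,"jaw":0.5},{"tx":0,"ty":4,"tz":0,"wx":0,"wy":0,"wz":0,"jaw":0.5},{"tx":0,"ty":4,"tz":0,"wx":0,"wy":0,"wz":0,"jaw":0.5},{"tx":0,"ty":0,"tz":0,"wx":0,"wy":0,"wz":0,"jaw":0.5}])

```text
time: 11.0
tool_pos: [484.7, 258.8, 220.5]
tcp_rot: [1.555, 0.55, 1.276]
contact_force: [-0.4, -0.4, -0.2]
grip_width: 68.6
```

```bash
python3 log.py
python3 - <<'E'
from h import *
from ik import *
cv2.imwrite('pics/s10.png',imaging.capture('scene'));cv2.imwrite('pics/t10.png',imaging.capture('top'))
up=np.array([0,0,1.])
q0=readout.get_obs()['joint_positions']
print('now',q0.round(2))
for s in (1,-1):
  q=q0
  for nm,pos,yaw,th in (('grasp',(490,280,120),-.29,0),('grasp',(490,280,80),-.29,0),('above',(479,-47,200),.146,0),('hook',(495,-45,75),.146,.33),('hookgrasp-tilt',(485,-45,75),.146,0.16),('seat',(479,-47,70),.146,0),('seat',(479,-47,70),.146,-.2)):
    ox=np.array([np.cos(yaw),np.sin(yaw),0]);oy=np.array([-np.sin(yaw),np.cos(yaw),0])
    rot=R.from_rotvec(oy*th).as_matrix()
    x=-rot@up; z=s*oy; y=np.cross(z,x)
    q,e,er=ik(np.array(pos,float)-3*x,np.c_[x,y,z],q); print(s,nm,q.round(2),round(e,1),round(er,3))
E
```

```text
t 11.0 pos [484.7 258.8 220.5] w 68.6 F [-0.4 -0.4 -0.2] 
R cols x [ 0.248  0.816 -0.523] y [0.137 0.505 0.852] z [ 0.959 -0.283  0.014] 
q [-0.145  0.385  2.04   1.286  1.072 -0.754]
now [-0.15  0.39  2.04  1.28  1.07 -0.76]
1 grasp [ 0.38  0.54  1.58 -0.    1.02 -0.9 ] 0.0 0.0
1 grasp [ 0.38  0.59  1.62 -0.    0.93 -0.9 ] 0.0 0.0
1 above [-0.26  0.31  1.71 -0.    1.12 -1.97] 0.0 0.0
1 hook [-0.18  0.66  1.55 -0.11  1.24 -1.85] 0.0 0.0
1 hookgrasp-tilt [-0.22  0.56  1.72 -0.07  1.02 -1.89] 0.0 0.0
1 seat [-0.26  0.49  1.86 -0.    0.79 -1.97] 0.0 0.0
1 seat [-0.31  0.42  2.02  0.18  0.52 -2.18] 0.0 0.0
-1 grasp [0.38 0.54 1.58 0.   1.02 2.24] 0.0 0.0
-1 grasp [ 0.38  0.59  1.62 -0.    0.93  2.24] 0.0 0.0
-1 above [-0.26  0.31  1.71 -0.    1.12  1.17] 0.0 0.0
-1 hook [-0.18  0.66  1.55 -0.11  1.24  1.3 ] 0.0 0.0
-1 hookgrasp-tilt [-0.22  0.56  1.72 -0.07  1.02  1.25] 0.0 0.0
-1 seat [-0.26  0.49  1.86  0.    0.79  1.17] 0.0 0.0
-1 seat [-0.31  0.42  2.02  0.18  0.52  0.97] 0.0 0.0
```

View pics/s10.png

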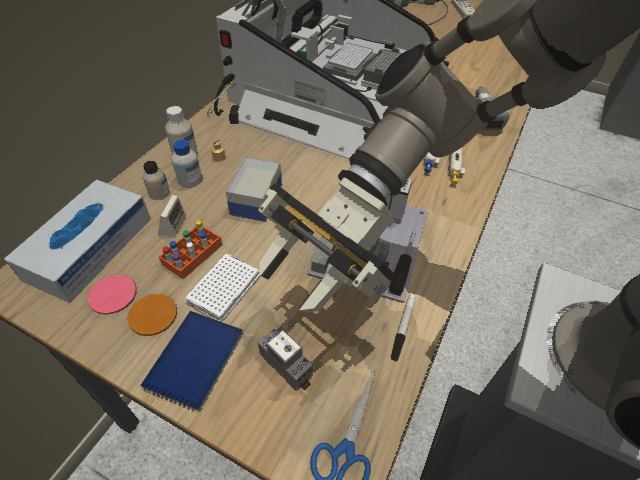

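Run:
```python
from h import *
crop(cv2.imread('pics/t10.png'),170,225,75,80,8,'t10c.png');crop(cv2.imread('pics/s10.png'),250,320,75,75,8,'s10c.png')
```

```text
(no output)
```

View pics/t10c.png

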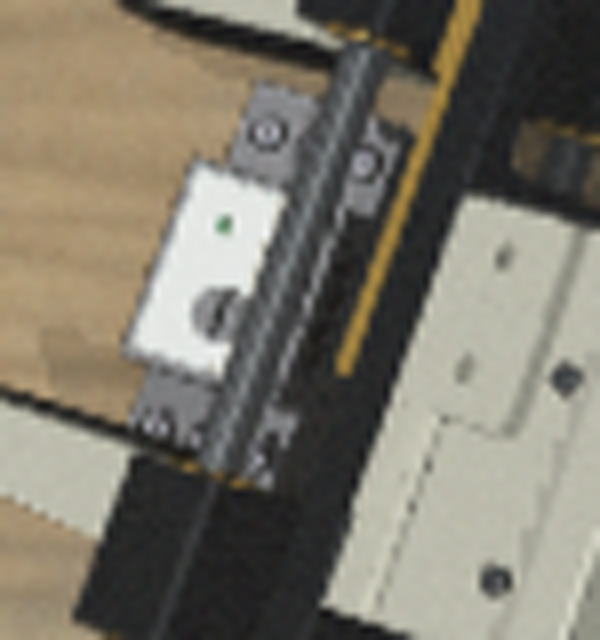

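View pics/s10c.png

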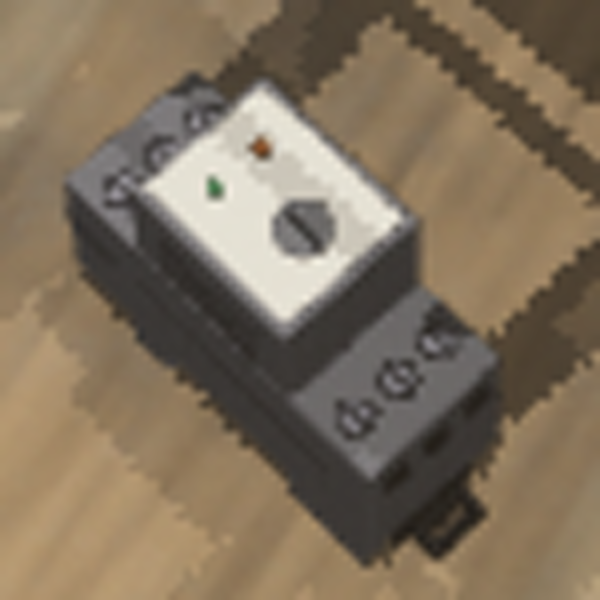

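Run:
```python
from fit import *
S=cam('scene')
px=[(262,80),(413,218),(288,335),(143,187)]   # far-right.., own: (22.5,-18),( -22.5,-18),(-22.5,18),(22.5,18)
m=[(22.5,-18),(-22.5,-18),(-22.5,18),(22.5,18)]
W=[onz(S,*up(*p,8,250,320),72) for p in px]
a,t,e,_=fit2(m,W);print('yaw',a,'mid',t,e.round(1))
px2=[(372,478),(498,358),(66,187)];m2=[(-45,18),(-45,-18),(45,18)]
W=[onz(S,*up(*p,8,250,320),46) for p in px2]
a,t,e,_=fit2(m2,W);print('yaw',a,'mid',t,e.round(1))
T=cam('top');W=[onz(T,*up(*p,8,170,225),72) for p in [(195,160),(123,352)]];print('top',W, [ (W[0]+W[1])/2])
o,Rt=st()
y=-.29;ox=np.array([np.cos(y),np.sin(y),0]);oy=np.array([-np.sin(y),np.cos(y),0]);x=np.array([0,0,-1.])
Rg=np.c_[x,-ox,oy]; print(R.from_matrix(Rt.T@Rg).as_rotvec().round(3))
```

```text
yaw -0.28525556876353547 mid [490.05279298 280.58780192] [[ 0.4 -1.9]
 [-2.  -1.1]
 [-0.7  1.3]
 [ 2.3  1.7]]
yaw -0.2793128495343444 mid [490.16575001 281.27610177] [[-0.7  1. ]
 [-1.1 -0.8]
 [ 1.7 -0.2]]
top [array([517.243405  , 290.69705843,  72.        ]), array([475.80862427, 302.99506392,  72.        ])] [array([496.52601464, 296.84606117,  72.        ])]
t 11.1 pos [483.1 257.8 216.5] w 68.5 F [-0.2  0.2 -0.8] 
R cols x [ 0.245  0.815 -0.525] y [0.142 0.506 0.851] z [ 0.959 -0.283  0.008] 
q [-0.147  0.391  2.044  1.285  1.071 -0.759]
[-1.415  0.796 -0.788]
```

Emit:
arm_command(plan=[{"tx":0,"ty":0,"tz":0,"wx":-0.109,"wy":0.0612,"wz":-0.0606,"jaw":0.6},{"tx":0,"ty":0,"tz":0,"wx":-0.109,"wy":0.0612,"wz":-0.0606,"jaw":0.6},{"tx":0,"ty":0,"tz":0,"wx":-0.109,"wy":0.0612,"wz":-0.0606,"jaw":0.6},{"tx":0,"ty":0,"tz":0,"wx":-0.109,"wy":0.0612,"wz":-0.0606,"jaw":0.6},{"tx":0,"ty":0,"tz":0,"wx":-0.109,"wy":0.0612,"wz":-0.0606,"jaw":0.6},{"tx":0,"ty":0,"tz":0,"wx":-0.109,"wy":0.0612,"wz":-0.0606,"jaw":0.6},{"tx":0,"ty":0,"tz":0,"wx":-0.109,"wy":0.0612,"wz":-0.0606,"jaw":0.6},{"tx":0,"ty":0,"tz":0,"wx":-0.109,"wy":0.0612,"wz":-0.0606,"jaw":0.6},{"tx":0,"ty":0,"tz":0,"wx":-0.109,"wy":0.0612,"wz":-0.0606,"jaw":0.6},{"tx":0,"ty":0,"tz":0,"wx":-0.109,"wy":0.0612,"wz":-0.0606,"jaw":0.6},{"tx":0,"ty":0,"tz":0,"wx":-0.109,"wy":0.0612,"wz":-0.0606,"jaw":0.6},{"tx":0,"ty":0,"tz":0,"wx":-0.109,"wy":0.0612,"wz":-0.0606,"jaw":0.6},{"tx":0,"ty":0,"tz":0,"wx":-0.109,"wy":0.0612,"wz":-0.0606,"jaw":0.6},{"tx":0,"ty":0,"tz":0,"wx":0,"wy":0,"wz":0,"jaw":0.6}])

```text
time: 12.5
tool_pos: [482.2, 258.3, 214.1]
tcp_rot: [2.033, 1.567, -2.965]
contact_force: [-0.3, -0.5, 0.6]
grip_width: 73.5
```

```bash
python3 log.py;python3 - <<'E'
from h import *
o=readout.get_obs();Rt=R.from_euler('xyz',o['tcp_rot']).as_matrix()
y=-.288;ox=np.array([np.cos(y),np.sin(y),0]);oy=np.array([-np.sin(y),np.cos(y),0]);x=np.array([0,0,-1.])
Rg=np.c_[x,-ox,oy]; print(R.from_matrix(Rt.T@Rg).as_rotvec().round(3), Rt.T@(np.array([490.5,280.2,85])-o['tool_pos']))
E
```

```text
t 12.5 pos [482.2 258.3 214.1] w 73.5 F [-0.3 -0.5  0.6] 
R cols x [-0.004 -0.001 -1.   ] y [-0.959  0.282  0.004] z [ 0.282  0.959 -0.002] 
q [ 3.510e-01  4.140e-01  1.514e+00  1.000e-03  1.218e+00 -9.340e-01]
[ 0.002 -0.002 -0.004] [129.01590237  -2.26399494  23.56747191]
```

Emit:
arm_command(plan=[{"tx":3,"ty":0.4,"tz":1.2,"wx":0,"wy":0,"wz":0,"jaw":0.6},{"tx":3,"ty":0.4,"tz":1.15,"wx":0,"wy":0,"wz":0,"jaw":0.6},{"tx":3,"ty":0,"tz":0,"wx":0,"wy":0,"wz":0,"jaw":0.6},{"tx":2,"ty":0,"tz":0,"wx":0,"wy":0,"wz":0,"jaw":0.6},{"tx":0,"ty":0,"tz":0,"wx":0,"wy":0,"wz":0,"jaw":0.6}])

```text
time: 13.0
tool_pos: [480.3, 280.8, 101.9]
tcp_rot: [1.927, 1.561, -3.078]
contact_force: [-0.3, 0.1, 0.1]
grip_width: 73.6
```

```bash
python3 log.py;python3 - <<'E'
from h import *
C=cam('wrist')
cv2.imwrite('pics/w11.png',imaging.capture('wrist'))
y=-.288;ox=np.array([np.cos(y),np.sin(y),0]);oy=np.array([-np.sin(y),np.cos(y),0]);m=np.array([490.5,280.2,72])
for a,b in ((-22.5,18),(-22.5,-18),(22.5,18),(22.5,-18)): print(a,b,proj(C,m+a*ox+b*oy).round(0))
E
```

```text
t 13.0 pos [480.3 280.8 101.9] w 73.6 F [-0.3  0.1  0.1] 
R cols x [-0.01  -0.001 -1.   ] y [-0.957  0.289  0.009] z [ 0.289  0.957 -0.003] 
q [ 0.39   0.558  1.618  0.004  0.974 -0.89 ]
-22.5 18 [361. 267.]
-22.5 -18 [290. 267.]
22.5 18 [359. 345.]
22.5 -18 [293. 345.]
```

View pics/w11.png

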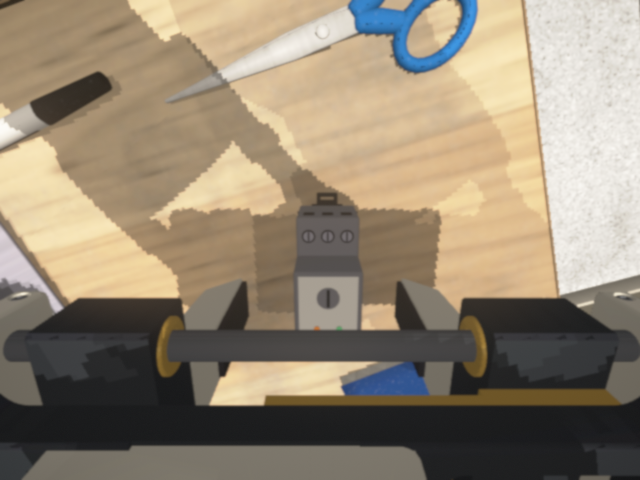

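Emit:
arm_command(plan=[{"tx":1.5,"ty":0,"tz":0.1,"wx":0,"wy":0,"wz":-0.01,"jaw":0.6},{"tx":1.5,"ty":0,"tz":0.1,"wx":0,"wy":0,"wz":0,"jaw":0.6},{"tx":1.25,"ty":0,"tz":0,"wx":0,"wy":0,"wz":0,"jaw":0.6},{"tx":0,"ty":0,"tz":0,"wx":0,"wy":0,"wz":0,"jaw":0.6},{"tx":0,"ty":0,"tz":0,"wx":0,"wy":0,"wz":0,"jaw":0.6}])

```text
time: 13.55
tool_pos: [483.7, 284.3, 64.0]
tcp_rot: [-1.392, 1.561, -0.112]
contact_force: [0.2, -1.1, -0.5]
grip_width: 73.5
```

```bash
python3 log.py
```

```text
t 13.55 pos [483.7 284.3  64. ] w 73.5 F [ 0.2 -1.1 -0.5] 
R cols x [ 0.009 -0.001 -1.   ] y [-0.958  0.287 -0.009] z [0.287 0.958 0.002] 
q [ 0.397  0.611  1.65  -0.006  0.873 -0.879]
```

Emit:
arm_command(plan=[{"tx":0.4,"ty":0.2,"tz":-0.1,"wx":0,"wy":0,"wz":0.009,"jaw":0.6},{"tx":0,"ty":0,"tz":0,"wx":0,"wy":0,"wz":0,"jaw":0.6},{"tx":0,"ty":0,"tz":0,"wx":0,"wy":0,"wz":0,"jaw":0.6}])

```text
time: 13.85
tool_pos: [481.3, 284.1, 59.8]
tcp_rot: [-0.229, 1.569, 1.052]
contact_force: [-0.4, 0.7, -0.7]
grip_width: 73.3
```

```bash
python3 log.py
```

```text
t 13.85 pos [481.3 284.1  59.8] w 73.3 F [-0.4  0.7 -0.7] 
R cols x [ 0.001  0.001 -1.   ] y [-0.958  0.286 -0.   ] z [0.286 0.958 0.002] 
q [ 3.960e-01  6.170e-01  1.654e+00  1.000e-03  8.700e-01 -8.860e-01]
```

Aligned and vertical. Close on the flat sides.

Emit:
arm_command(plan=[{"tx":0,"ty":0,"tz":0,"wx":0,"wy":0,"wz":0,"jaw":-1},{"tx":0,"ty":0,"tz":0,"wx":0,"wy":0,"wz":0,"jaw":-1},{"tx":0,"ty":0,"tz":0,"wx":0,"wy":0,"wz":0,"jaw":-1},{"tx":0,"ty":0,"tz":0,"wx":0,"wy":0,"wz":0,"jaw":-1},{"tx":0,"ty":0,"tz":0,"wx":0,"wy":0,"wz":0,"jaw":-1},{"tx":0,"ty":0,"tz":0,"wx":0,"wy":0,"wz":0,"jaw":-1},{"tx":0,"ty":0,"tz":0,"wx":0,"wy":0,"wz":0,"jaw":-1}])

```text
time: 14.55
tool_pos: [481.2, 284.0, 59.5]
tcp_rot: [-0.04, 1.57, 1.241]
contact_force: [0.3, -0.2, 0.5]
grip_width: 35.7
```

```bash
python3 log.py;python3 - <<'E'
from h import *
cv2.imwrite('pics/w12.png',imaging.capture('wrist'))
E
```

```text
t 14.55 pos [481.2 284.   59.5] w 35.7 F [ 0.3 -0.2  0.5] 
R cols x [ 0.     0.001 -1.   ] y [-0.958  0.286 -0.   ] z [0.286 0.958 0.001] 
q [ 3.960e-01  6.170e-01  1.654e+00  1.000e-03  8.700e-01 -8.860e-01]
```

View pics/w12.png

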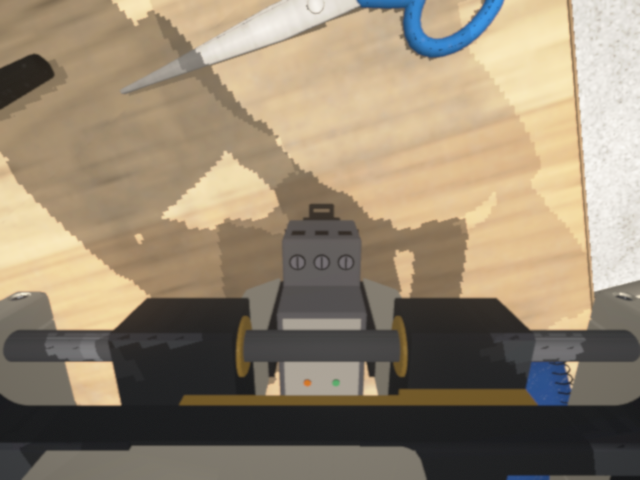

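Run:
```python
from h import *
C=cam('wrist');o=readout.get_obs()
y=-.29;ox=np.array([np.cos(y),np.sin(y),0])
a=cv2.imread('pics/w12.png');crop(a,250,195,145,140,5,'w12c.png')
for r,z,x in((318,72,-22.5),(238,46,-45),(282,46,-22.5)):
    P=onz(C,322,r,z); print(r, 'TCP own x est', x-(P-o['tool_pos'])@ox)
```

```text
318 TCP own x est -14.515213107534361
238 TCP own x est -12.172913688988942
282 TCP own x est -10.847563449101976
```

View pics/w12c.png

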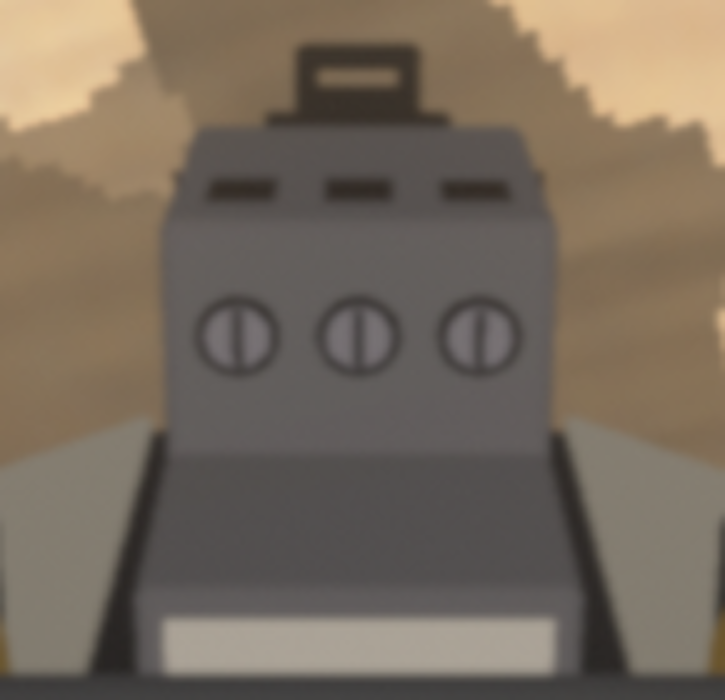

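```bash
cat > plan.py <<'E'
from h import *
from scipy.linalg import logm, expm
def se3(Rm,p): T=np.eye(4);T[:3,:3]=Rm;T[:3,3]=p;return T
def rows(Pt,Rtgt,n,o=None):
    o=o or readout.get_obs();Rt=R.from_euler('xyz',o['tcp_rot']).as_matrix()
    T=np.linalg.inv(se3(Rt,o['tool_pos']))@se3(Rtgt,np.array(Pt,float))
    S=expm(np.real(logm(T))/n)
    w=R.from_matrix(S[:3,:3]).as_rotvec()
    print(n,'rows t(cm)',(S[:3,3]/10).round(3),'w',w.round(4))
def Rdown(yaw,th=0):
    ox=np.array([np.cos(yaw),np.sin(yaw),0]);oy=np.array([-np.sin(yaw),np.cos(yaw),0])
    rot=R.from_rotvec(oy*th).as_matrix()
    return np.c_[-rot[:,2],-(rot@ox),oy]
E
python3 - <<'E'
from plan import *
o=dict(readout.get_obs()); o['tool_pos']=o['tool_pos']+[0,0,150]
rows([467.8,-49,209.5],Rdown(.146),9,o)
E
```

```text
9 rows t(cm) [-3.000e-03 -2.090e-01 -3.727e+00] w [-0.0484  0.0001  0.    ]
```

Emit:
arm_command(plan=[{"tx":-0.7,"ty":0,"tz":0,"wx":0,"wy":0,"wz":0,"jaw":-1},{"tx":-2,"ty":0,"tz":0,"wx":0,"wy":0,"wz":0,"jaw":-1},{"tx":-3,"ty":0,"tz":0,"wx":0,"wy":0,"wz":0,"jaw":-1},{"tx":-3.3,"ty":0,"tz":0,"wx":0,"wy":0,"wz":0,"jaw":-1},{"tx":-3,"ty":0,"tz":0,"wx":0,"wy":0,"wz":0,"jaw":-1},{"tx":-2,"ty":0,"tz":0,"wx":0,"wy":0,"wz":0,"jaw":-1},{"tx":-1,"ty":0,"tz":0,"wx":0,"wy":0,"wz":0,"jaw":-1}])

```text
time: 15.3
tool_pos: [481.7, 284.1, 211.9]
tcp_rot: [-0.683, 1.566, 0.598]
contact_force: [-0.1, -0.5, -1.7]
grip_width: 35.4
```

Emit:
arm_command(plan=[{"tx":0,"ty":-0.21,"tz":-3.73,"wx":-0.0484,"wy":0,"wz":0,"jaw":-1},{"tx":0,"ty":-0.21,"tz":-3.73,"wx":-0.0484,"wy":0,"wz":0,"jaw":-1},{"tx":0,"ty":-0.21,"tz":-3.73,"wx":-0.0484,"wy":0,"wz":0,"jaw":-1},{"tx":0,"ty":-0.21,"tz":-3.73,"wx":-0.0484,"wy":0,"wz":0,"jaw":-1},{"tx":0,"ty":-0.21,"tz":-3.73,"wx":-0.0484,"wy":0,"wz":0,"jaw":-1},{"tx":0,"ty":-0.21,"tz":-3.73,"wx":-0.0484,"wy":0,"wz":0,"jaw":-1},{"tx":0,"ty":-0.21,"tz":-3.73,"wx":-0.0484,"wy":0,"wz":0,"jaw":-1},{"tx":0,"ty":-0.21,"tz":-3.73,"wx":-0.0484,"wy":0,"wz":0,"jaw":-1},{"tx":0,"ty":-0.21,"tz":-3.73,"wx":-0.0484,"wy":0,"wz":0,"jaw":-1},{"tx":0,"ty":0,"tz":0,"wx":0,"wy":0,"wz":0,"jaw":-1},{"tx":0,"ty":0,"tz":0,"wx":0,"wy":0,"wz":0,"jaw":-1}])

```text
time: 16.4
tool_pos: [467.3, -49.8, 208.5]
tcp_rot: [0.351, 1.569, 2.065]
contact_force: [-0.1, 0.2, -0.5]
grip_width: 36.1
```

```bash
python3 log.py;python3 - <<'E'
from h import *
cv2.imwrite('pics/w13.png',imaging.capture('wrist'))
E
```

```text
t 16.4 pos [467.3 -49.8 208.5] w 36.1 F [-0.1  0.2 -0.5] 
R cols x [-0.001  0.002 -1.   ] y [-0.99  -0.143  0.001] z [-0.143  0.99   0.002] 
q [-0.271  0.282  1.731  0.002  1.13  -1.985]
```

View pics/w13.png

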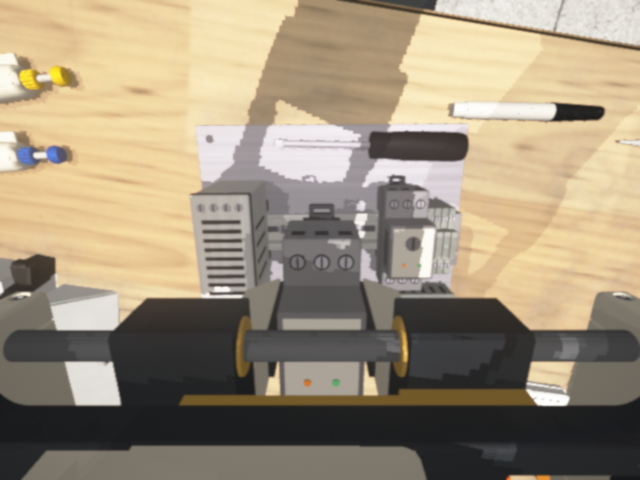

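Run:
```python
from h import *
a=cv2.imread('pics/w13.png');crop(a,370,165,100,135,5,'w13c.png');crop(a,185,165,105,140,5,'w13d.png')
```

```text
(no output)
```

View pics/w13c.png

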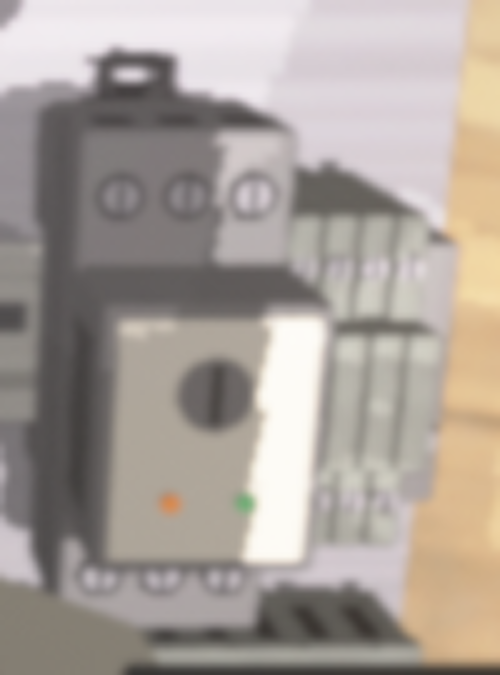

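View pics/w13d.png

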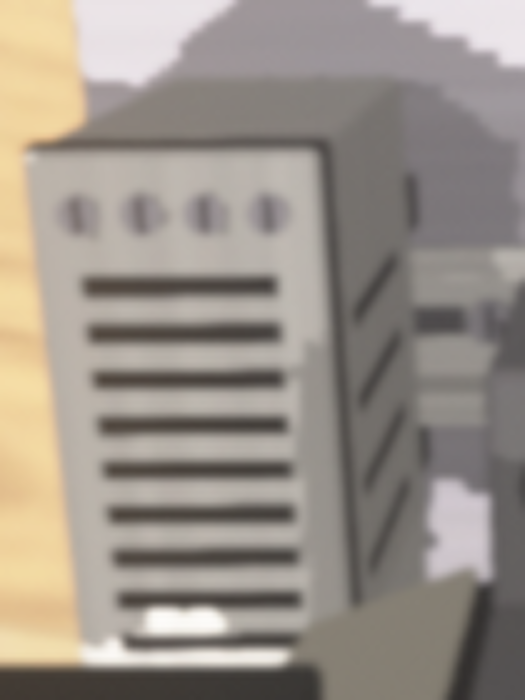

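Run:
```python
from fit import *
C=cam('wrist');o=readout.get_obs()
W=[onz(C,*up(*p,5,370,165),85) for p in [(105,311),(330,313),(307,562),(103,562)]]
a,t,e,Rm=fit2([(-22.5,-18),(-22.5,18),(22.5,18),(22.5,-18)],W);print('left module: yaw',a,t,e.round(1))
print('gap from it', t+Rm@[0,-70])
P=[onz(C,*up(*p,5,185,165),101) for p in [(322,148),(355,605)]]
print('psu edge',P, 'yaw',np.arctan2(*(P[1]-P[0])[[1,0]]))
for p in P: print(Rm.T@(p[:2]-t))
# own module in view, same pic
oxv=np.array([np.cos(.144),np.sin(.144),0])
for r,z,x in((312.6,208.5-59.5+72,-22.5),(238,208.5-59.5+46,-45),(286,208.5-59.5+46,-22.5)):
    Q=onz(C,322,r,z); print(x-(Q-o['tool_pos'])@oxv)
```

```text
left module: yaw 0.1607245538420894 [469.61962901  22.53131447] [[-1.3 -0.7]
 [-2.4  0.7]
 [ 1.3  1.6]
 [ 2.4 -1.6]]
gap from it [480.82197149 -46.5664968 ]
psu edge [array([ 438.91071718, -104.37025276,  101.        ]), array([507.50583014, -93.54734631, 101.        ])] yaw 0.15648949568391332
[ -50.62162017 -120.35155423]
[  18.82143803 -120.64565138]
-12.102325473492943
-12.07853734919835
-12.784524808718437
```

Run:
```python
from plan import *
rows([498.05+.324*.989*50,-44.3+.324*.1475*50,97.9+.946*50],Rdown(.148,.33),5)
```

```text
5 rows t(cm) [ 1.136 -1.112  0.004] w [-0.0006  0.0005  0.0659]
```

Emit:
arm_command(plan=[{"tx":1.14,"ty":-1.11,"tz":0,"wx":-0.0006,"wy":0.0005,"wz":0.066,"jaw":-1},{"tx":1.14,"ty":-1.11,"tz":0,"wx":-0.0006,"wy":0.0005,"wz":0.066,"jaw":-1},{"tx":1.14,"ty":-1.11,"tz":0,"wx":-0.0006,"wy":0.0005,"wz":0.066,"jaw":-1},{"tx":1.14,"ty":-1.11,"tz":0,"wx":-0.0006,"wy":0.0005,"wz":0.066,"jaw":-1},{"tx":1.14,"ty":-1.11,"tz":0,"wx":-0.0006,"wy":0.0005,"wz":0.066,"jaw":-1},{"tx":0,"ty":0,"tz":0,"wx":0,"wy":0,"wz":0,"jaw":-1},{"tx":0,"ty":0,"tz":0,"wx":0,"wy":0,"wz":0,"jaw":-1}])

```text
time: 17.15
tool_pos: [514.3, -41.3, 145.1]
tcp_rot: [1.572, 1.241, -2.99]
contact_force: [-0.5, -0.0, -1.0]
grip_width: 36.1
```

```bash
cat > rf.py <<'E'
# rail-frame report: sx, sz, theta from TCP
from plan import *
O=np.array([479.75,-47,23.]);yw=.148;a=-11.;zg=49.5
o,Rt=st()
B=np.c_[[np.cos(yw),np.sin(yw),0],[-np.sin(yw),np.cos(yw),0],[0,0,1]]
p=B.T@(o['tool_pos']-O); X=B.T@Rt
th=np.arctan2(-X[0,0],-X[2,0])
sx=p[0]-a*np.cos(th)-zg*np.sin(th); sz=p[2]+a*np.sin(th)-zg*np.cos(th)
print('rail TCP',p.round(2),'theta',th.round(4),'sx',sx.round(2),'sz',sz.round(2),'rot err to Rdown',R.from_matrix(Rt.T@Rdown(yw,th)).as_rotvec().round(4),'Frail',(B.T@o['contact_force']).round(1),'M',o['moment'].round(2))
E
python3 rf.py
python3 - <<'E'
from plan import *
rows([498.05,-44.3,97.9],Rdown(.148,.33),3)
E
```

```text
t 17.15 pos [514.3 -41.3 145.1] w 36.1 F [-0.5 -0.  -1. ] 
R cols x [-0.32  -0.049 -0.946] y [-0.935 -0.142  0.324] z [-0.15   0.989 -0.   ] 
q [-0.17   0.605  1.438 -0.104  1.414 -1.859]
rail TCP [ 34.97   0.58 122.13] theta 0.3298 sx 29.35 sz 71.73 rot err to Rdown [ 0.0026 -0.0013 -0.    ] Frail [-0.5  0.  -1. ] M [ 0.12 -0.39 -0.  ]
3 rows t(cm) [ 1.667  0.01  -0.019] w [ 0.0009 -0.0004  0.0001]
```

Emit:
arm_command(plan=[{"tx":1.65,"ty":0.01,"tz":-0.02,"wx":0.001,"wy":0,"wz":0,"jaw":-1},{"tx":1.65,"ty":0.01,"tz":-0.02,"wx":0.001,"wy":0,"wz":0,"jaw":-1},{"tx":1.65,"ty":0.01,"tz":-0.02,"wx":0,"wy":0,"wz":0,"jaw":-1},{"tx":0,"ty":0,"tz":0,"wx":0,"wy":0,"wz":0,"jaw":-1},{"tx":0,"ty":0,"tz":0,"wx":0,"wy":0,"wz":0,"jaw":-1}])

```text
time: 17.65
tool_pos: [498.7, -45.5, 100.3]
tcp_rot: [1.577, 1.243, -2.988]
contact_force: [-0.4, -0.0, -0.9]
grip_width: 35.9
```

```bash
python3 rf.py
python3 - <<'E'
from h import *
crop(imaging.capture('scene'),290,150,150,150,5,'s14.png');cv2.imwrite('pics/w14.png',imaging.capture('wrist'))
E
```

```text
t 17.65 pos [498.7 -45.5 100.3] w 35.9 F [-0.4 -0.  -0.9] 
R cols x [-0.318 -0.049 -0.947] y [-0.937 -0.138  0.321] z [-0.147  0.989 -0.002] 
q [-0.181  0.633  1.529 -0.11   1.291 -1.852]
rail TCP [18.97 -1.28 77.26] theta 0.3273 sx 13.47 sz 26.85 rot err to Rdown [-0.0014 -0.0017  0.    ] Frail [-0.4  0.1 -0.9] M [ 0.15 -0.38  0.01]
```

View pics/s14.png

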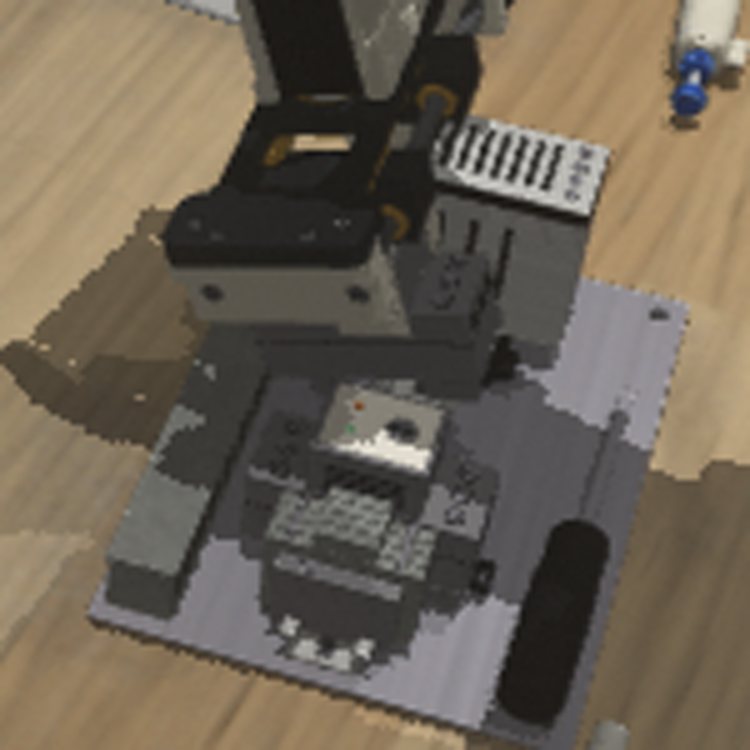

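View pics/w14.png

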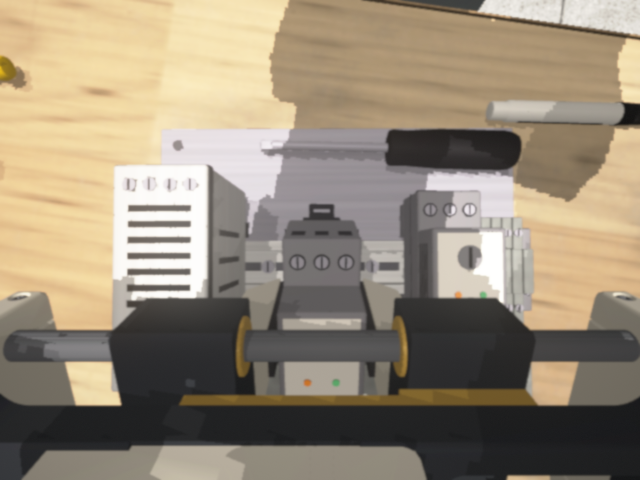

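Emit:
arm_command(plan=[{"tx":0.7,"ty":0,"tz":0.05,"wx":0,"wy":0,"wz":0,"jaw":-1},{"tx":0.7,"ty":0,"tz":0.05,"wx":0,"wy":0,"wz":0,"jaw":-1},{"tx":0.4,"ty":0,"tz":0,"wx":0,"wy":0,"wz":0,"jaw":-1},{"tx":0,"ty":0,"tz":0,"wx":0,"wy":0,"wz":0,"jaw":-1},{"tx":0,"ty":0,"tz":0,"wx":0,"wy":0,"wz":0,"jaw":-1}])

```text
time: 18.25
tool_pos: [492.7, -45.5, 81.6]
tcp_rot: [1.575, 1.241, -2.99]
contact_force: [0.8, -0.7, -1.1]
grip_width: 35.8
```

```bash
python3 rf.py
```

```text
t 18.25 pos [492.7 -45.5  81.6] w 35.8 F [ 0.8 -0.7 -1.1] 
R cols x [-0.32  -0.049 -0.946] y [-0.936 -0.138  0.324] z [-0.147  0.989 -0.001] 
q [-0.183  0.65   1.56  -0.112  1.245 -1.848]
rail TCP [12.98 -0.43 58.64] theta 0.3298 sx 7.36 sz 8.24 rot err to Rdown [-0.0012 -0.0011  0.    ] Frail [ 0.7 -0.8 -1.1] M [ 0.17 -0.33 -0.03]
```

Emit:
arm_command(plan=[{"tx":0.15,"ty":0,"tz":0,"wx":0,"wy":0,"wz":0,"jaw":-1},{"tx":0.1,"ty":0,"tz":0,"wx":0,"wy":0,"wz":0,"jaw":-1},{"tx":0,"ty":0,"tz":0,"wx":0,"wy":0,"wz":0,"jaw":-1}])

```text
time: 18.55
tool_pos: [491.8, -45.6, 79.4]
tcp_rot: [1.575, 1.241, -2.99]
contact_force: [-1.1, 0.8, -1.1]
grip_width: 35.7
```

Emit:
arm_command(plan=[{"tx":0.1,"ty":0,"tz":0,"wx":0,"wy":0,"wz":0,"jaw":-1},{"tx":0,"ty":0,"tz":0,"wx":0,"wy":0,"wz":0,"jaw":-1}])

```text
time: 18.75
tool_pos: [491.5, -45.7, 78.4]
tcp_rot: [1.575, 1.241, -2.99]
contact_force: [0.2, -0.7, -1.7]
grip_width: 36.0
```

```bash
python3 rf.py
```

```text
t 18.75 pos [491.5 -45.7  78.4] w 36.0 F [ 0.2 -0.7 -1.7] 
R cols x [-0.32  -0.049 -0.946] y [-0.936 -0.138  0.324] z [-0.147  0.989 -0.002] 
q [-0.184  0.653  1.566 -0.113  1.237 -1.847]
rail TCP [11.8  -0.4  55.41] theta 0.3296 sx 6.19 sz 5.01 rot err to Rdown [-0.0012 -0.0012  0.    ] Frail [ 0.1 -0.7 -1.7] M [ 0.18 -0.33  0.01]
```

Emit:
arm_command(plan=[{"tx":0.08,"ty":0,"tz":0,"wx":0,"wy":0,"wz":0,"jaw":-1},{"tx":0,"ty":0,"tz":0,"wx":0,"wy":0,"wz":0,"jaw":-1}])

```text
time: 18.95
tool_pos: [491.2, -45.7, 77.6]
tcp_rot: [1.575, 1.241, -2.99]
contact_force: [0.3, 0.2, -1.8]
grip_width: 35.8
```

Emit:
arm_command(plan=[{"tx":0.08,"ty":0,"tz":0,"wx":0,"wy":0,"wz":0,"jaw":-1},{"tx":0,"ty":0,"tz":0,"wx":0,"wy":0,"wz":0,"jaw":-1}])

```text
time: 19.15
tool_pos: [491.2, -45.7, 77.1]
tcp_rot: [1.576, 1.242, -2.99]
contact_force: [1.1, -0.3, -0.5]
grip_width: 35.8
```

```bash
python3 rf.py
```

```text
t 19.15 pos [491.2 -45.7  77.1] w 35.8 F [ 1.1 -0.3 -0.5] 
R cols x [-0.319 -0.049 -0.946] y [-0.936 -0.138  0.323] z [-0.147  0.989 -0.002] 
q [-0.184  0.654  1.569 -0.113  1.233 -1.847]
rail TCP [11.47 -0.44 54.09] theta 0.3291 sx 5.88 sz 3.69 rot err to Rdown [-0.0013 -0.0013  0.    ] Frail [ 1.  -0.5 -0.5] M [ 0.2  -0.35 -0.04]
```

Emit:
arm_command(plan=[{"tx":0.08,"ty":0,"tz":0,"wx":0,"wy":0,"wz":0,"jaw":-1},{"tx":0,"ty":0,"tz":0,"wx":0,"wy":0,"wz":0,"jaw":-1}])

```text
time: 19.35
tool_pos: [491.1, -45.8, 76.9]
tcp_rot: [1.576, 1.242, -2.989]
contact_force: [0.4, 0.2, 5.6]
grip_width: 35.5
```

```bash
python3 rf.py
```

```text
t 19.35 pos [491.1 -45.8  76.9] w 35.5 F [0.4 0.2 5.6] 
R cols x [-0.319 -0.049 -0.947] y [-0.936 -0.138  0.323] z [-0.147  0.989 -0.002] 
q [-0.184  0.654  1.569 -0.113  1.232 -1.847]
rail TCP [11.39 -0.46 53.91] theta 0.3286 sx 5.83 sz 3.51 rot err to Rdown [-0.0014 -0.0015  0.    ] Frail [0.4 0.2 5.6] M [ 0.25 -0.08 -0.04]
```

Emit:
arm_command(plan=[{"tx":-0.05,"ty":0.15,"tz":0,"wx":0,"wy":0,"wz":0,"jaw":-1},{"tx":0,"ty":0.15,"tz":0,"wx":0,"wy":0,"wz":0,"jaw":-1},{"tx":0,"ty":0,"tz":0,"wx":0,"wy":0,"wz":0,"jaw":-1}])

```text
time: 19.65
tool_pos: [488.5, -46.2, 77.9]
tcp_rot: [1.577, 1.243, -2.989]
contact_force: [2.8, -0.3, 2.2]
grip_width: 35.8
```

```bash
python3 rf.py
```

```text
t 19.65 pos [488.5 -46.2  77.9] w 35.8 F [ 2.8 -0.3  2.2] 
R cols x [-0.319 -0.049 -0.947] y [-0.936 -0.138  0.322] z [-0.147  0.989 -0.002] 
q [-0.186  0.649  1.577 -0.114  1.229 -1.848]
rail TCP [ 8.75 -0.53 54.86] theta 0.3282 sx 3.2 sz 4.46 rot err to Rdown [-0.0014 -0.0015  0.    ] Frail [ 2.7 -0.7  2.2] M [ 0.22 -0.72 -0.02]
```

Emit:
arm_command(plan=[{"tx":0,"ty":0.1,"tz":0,"wx":0,"wy":0,"wz":0,"jaw":-1},{"tx":0,"ty":0,"tz":0,"wx":0,"wy":0,"wz":0,"jaw":-1}])

```text
time: 19.85
tool_pos: [487.6, -46.4, 78.1]
tcp_rot: [1.577, 1.243, -2.989]
contact_force: [3.1, 0.8, 3.6]
grip_width: 36.2
```

```bash
python3 rf.py
```

```text
t 19.85 pos [487.6 -46.4  78.1] w 36.2 F [3.1 0.8 3.6] 
R cols x [-0.319 -0.049 -0.947] y [-0.936 -0.138  0.322] z [-0.147  0.989 -0.002] 
q [-0.186  0.647  1.579 -0.114  1.228 -1.849]
rail TCP [ 7.86 -0.55 55.15] theta 0.3283 sx 2.32 sz 4.74 rot err to Rdown [-0.0014 -0.0015  0.    ] Frail [3.2 0.4 3.6] M [ 0.26 -0.82 -0.03]
```

Emit:
arm_command(plan=[{"tx":0,"ty":0.1,"tz":0,"wx":0,"wy":0,"wz":0,"jaw":-1},{"tx":0,"ty":0,"tz":0,"wx":0,"wy":0,"wz":0,"jaw":-1}])

```text
time: 20.05
tool_pos: [486.6, -46.5, 78.5]
tcp_rot: [1.576, 1.242, -2.989]
contact_force: [3.3, 0.4, 2.4]
grip_width: 35.6
```

```bash
python3 rf.py
```

```text
t 20.05 pos [486.6 -46.5  78.5] w 35.6 F [3.3 0.4 2.4] 
R cols x [-0.319 -0.049 -0.947] y [-0.936 -0.138  0.323] z [-0.147  0.989 -0.002] 
q [-0.187  0.646  1.582 -0.114  1.227 -1.849]
rail TCP [ 6.85 -0.53 55.46] theta 0.3284 sx 1.29 sz 5.05 rot err to Rdown [-0.0013 -0.0015  0.    ] Frail [ 3.3 -0.   2.4] M [ 0.23 -0.99 -0.01]
```

Emit:
arm_command(plan=[{"tx":0,"ty":0.08,"tz":0,"wx":0,"wy":0,"wz":0,"jaw":-1},{"tx":0,"ty":0,"tz":0,"wx":0,"wy":0,"wz":0,"jaw":-1}])

```text
time: 20.25
tool_pos: [485.8, -46.6, 78.7]
tcp_rot: [1.576, 1.242, -2.989]
contact_force: [3.9, 1.6, 2.1]
grip_width: 35.9
```

```bash
python3 rf.py
```

```text
t 20.25 pos [485.8 -46.6  78.7] w 35.9 F [3.9 1.6 2.1] 
R cols x [-0.319 -0.049 -0.946] y [-0.936 -0.138  0.323] z [-0.147  0.989 -0.002] 
q [-0.187  0.644  1.584 -0.114  1.227 -1.849]
rail TCP [ 6.05 -0.49 55.67] theta 0.3286 sx 0.48 sz 5.27 rot err to Rdown [-0.0013 -0.0014  0.    ] Frail [4.1 1.  2.1] M [ 0.25 -1.16  0.01]
```

Run:
```python
from h import *
a=imaging.capture('wrist');cv2.imwrite('pics/w15.png',a);crop(a,240,185,165,150,5,'w15c.png')
```

```text
(no output)
```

View pics/w15c.png

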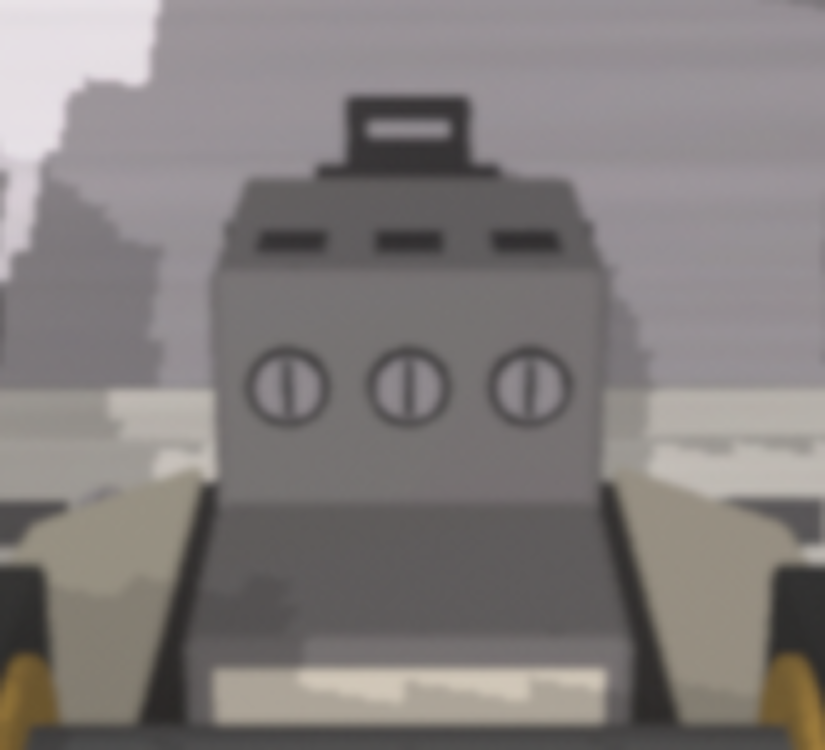

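Run:
```python
from fit import *
C=cam('wrist');O=np.array([479.75,-47,23.]);yw=.148
B=np.c_[[np.cos(yw),np.sin(yw),0],[-np.sin(yw),np.cos(yw),0],[0,0,1]]
for p in [(50,388),(180,388),(650,388),(800,388)]:
    print((B.T@(onz(C,*up(*p,5,240,185),23)-O)).round(2))
```

```text
[-16.22 -43.92   0.  ]
[-16.22 -28.43   0.  ]
[-16.24  27.53   0.  ]
[-16.24  45.39   0.  ]
```

Emit:
arm_command(plan=[{"tx":0,"ty":0.08,"tz":0,"wx":0,"wy":0,"wz":0,"jaw":-1},{"tx":0,"ty":0,"tz":0,"wx":0,"wy":0,"wz":0,"jaw":-1}])

```text
time: 20.5
tool_pos: [485.6, -46.6, 78.7]
tcp_rot: [1.577, 1.244, -2.989]
contact_force: [5.3, 0.8, 0.4]
grip_width: 36.1
```

```bash
python3 rf.py
```

```text
t 20.5 pos [485.6 -46.6  78.7] w 36.1 F [5.3 0.8 0.4] 
R cols x [-0.318 -0.049 -0.947] y [-0.937 -0.138  0.321] z [-0.147  0.989 -0.002] 
q [-0.187  0.643  1.586 -0.114  1.225 -1.85 ]
rail TCP [ 5.88 -0.51 55.73] theta 0.3271 sx 0.39 sz 5.32 rot err to Rdown [-0.0013 -0.0015  0.    ] Frail [5.4 0.  0.4] M [ 0.34 -1.63  0.08]
```

Emit:
arm_command(plan=[{"tx":0.1,"ty":0.16,"tz":0,"wx":0,"wy":0,"wz":-0.04,"jaw":-1},{"tx":0.117,"ty":0.196,"tz":0,"wx":0,"wy":0,"wz":-0.04,"jaw":-1},{"tx":0,"ty":0,"tz":0,"wx":0,"wy":0,"wz":0,"jaw":-1}])

```text
time: 20.8
tool_pos: [480.8, -47.4, 77.8]
tcp_rot: [1.578, 1.324, -2.988]
contact_force: [5.5, 0.2, -3.4]
grip_width: 35.8
```

```bash
python3 rf.py
```

```text
t 20.8 pos [480.8 -47.4  77.8] w 35.8 F [ 5.5  0.2 -3.4] 
R cols x [-0.242 -0.037 -0.97 ] y [-0.959 -0.141  0.245] z [-0.146  0.989 -0.002] 
q [-0.204  0.597  1.662 -0.095  1.117 -1.869]
rail TCP [ 0.96 -0.5  54.79] theta 0.2472 sx -0.49 sz 4.11 rot err to Rdown [-0.0016 -0.0014  0.    ] Frail [ 5.4 -0.6 -3.4] M [ 0.19 -1.53  0.07]
```

Emit:
arm_command(plan=[{"tx":0.13,"ty":0.18,"tz":0,"wx":0,"wy":0,"wz":-0.04,"jaw":-1},{"tx":0.125,"ty":0.19,"tz":0,"wx":0,"wy":0,"wz":-0.04,"jaw":-1},{"tx":0,"ty":0,"tz":0,"wx":0,"wy":0,"wz":0,"jaw":-1}])

```text
time: 21.1
tool_pos: [476.4, -48.0, 76.4]
tcp_rot: [1.581, 1.403, -2.985]
contact_force: [4.2, 0.3, -0.0]
grip_width: 35.8
```

```bash
python3 rf.py
```

```text
t 21.1 pos [476.4 -48.   76.4] w 35.8 F [ 4.2  0.3 -0. ] 
R cols x [-0.165 -0.026 -0.986] y [-0.975 -0.144  0.167] z [-0.146  0.989 -0.002] 
q [-0.222  0.554  1.736 -0.073  1.009 -1.895]
rail TCP [-3.43 -0.49 53.36] theta 0.1682 sx -0.87 sz 2.71 rot err to Rdown [-0.0015 -0.0015  0.    ] Frail [ 4.2 -0.3 -0. ] M [ 0.26 -1.14  0.11]
```

Emit:
arm_command(plan=[{"tx":0.09,"ty":0.14,"tz":0,"wx":0,"wy":0,"wz":-0.03,"jaw":-1},{"tx":0.09,"ty":0.14,"tz":0,"wx":0,"wy":0,"wz":-0.03,"jaw":-1},{"tx":0,"ty":0,"tz":0,"wx":0,"wy":0,"wz":0,"jaw":-1}])

```text
time: 21.4
tool_pos: [473.3, -48.5, 75.0]
tcp_rot: [1.586, 1.461, -2.98]
contact_force: [2.9, -0.2, 2.7]
grip_width: 35.9
```

```bash
python3 rf.py
```

```text
t 21.4 pos [473.3 -48.5  75. ] w 35.9 F [ 2.9 -0.2  2.7] 
R cols x [-0.108 -0.018 -0.994] y [-0.983 -0.145  0.11 ] z [-0.146  0.989 -0.002] 
q [-0.237  0.525  1.791 -0.053  0.928 -1.92 ]
rail TCP [-6.62 -0.5  52.03] theta 0.1097 sx -1.1 sz 1.63 rot err to Rdown [-0.0013 -0.0015  0.    ] Frail [ 2.9 -0.6  2.7] M [ 0.15 -0.9   0.04]
```

Emit:
arm_command(plan=[{"tx":0.09,"ty":0.14,"tz":0,"wx":0,"wy":0,"wz":-0.03,"jaw":-1},{"tx":0.09,"ty":0.14,"tz":0,"wx":0,"wy":0,"wz":-0.03,"jaw":-1},{"tx":0,"ty":0,"tz":0,"wx":0,"wy":0,"wz":0,"jaw":-1}])

```text
time: 21.7
tool_pos: [470.2, -48.9, 73.5]
tcp_rot: [1.599, 1.52, -2.966]
contact_force: [1.0, -0.7, 4.8]
grip_width: 36.0
```

```bash
python3 rf.py
```

```text
t 21.7 pos [470.2 -48.9  73.5] w 36.0 F [ 1.  -0.7  4.8] 
R cols x [-0.05  -0.009 -0.999] y [-0.988 -0.146  0.051] z [-0.146  0.989 -0.001] 
q [-0.253  0.498  1.846 -0.028  0.844 -1.951]
rail TCP [-9.74 -0.49 50.52] theta 0.0505 sx -1.25 sz 0.53 rot err to Rdown [-0.0011 -0.0014  0.    ] Frail [ 0.9 -0.9  4.8] M [ 0.08 -0.61  0.03]
```

Emit:
arm_command(plan=[{"tx":0.1,"ty":0.14,"tz":0,"wx":0,"wy":0,"wz":-0.03,"jaw":-1},{"tx":0.1,"ty":0.1,"tz":0,"wx":0,"wy":0,"wz":-0.025,"jaw":-1},{"tx":0,"ty":0,"tz":0,"wx":0,"wy":0,"wz":0,"jaw":-1}])

```text
time: 22.0
tool_pos: [467.8, -49.3, 72.4]
tcp_rot: [-1.903, 1.566, -0.185]
contact_force: [-1.0, -1.1, 15.4]
grip_width: 35.8
```

```bash
python3 rf.py
python3 - <<'E'
from h import *
a=imaging.capture('wrist');cv2.imwrite('pics/w16.png',a)
E
```

```text
t 22.0 pos [467.8 -49.3  72.4] w 35.8 F [-1.  -1.1 15.4] 
R cols x [ 0.005 -0.001 -1.   ] y [-0.989 -0.147 -0.004] z [-0.147  0.989 -0.002] 
q [-2.680e-01  4.750e-01  1.895e+00  1.000e-03  7.660e-01 -1.987e+00]
rail TCP [-12.19  -0.51  49.37] theta -0.0045 sx -0.97 sz -0.08 rot err to Rdown [-0.0008 -0.0015  0.    ] Frail [-1.1 -1.  15.4] M [0.08 0.2  0.02]
```

View pics/w16.png

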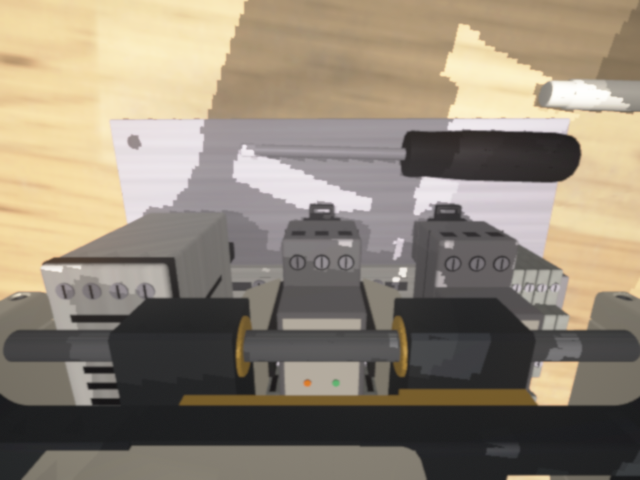

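Emit:
arm_command(plan=[{"tx":0.08,"ty":0,"tz":0,"wx":0,"wy":0,"wz":-0.01,"jaw":-1},{"tx":0,"ty":0,"tz":0,"wx":0,"wy":0,"wz":0,"jaw":-1}])

```text
time: 22.25
tool_pos: [467.8, -49.3, 72.1]
tcp_rot: [-1.692, 1.557, 0.026]
contact_force: [-4.4, -0.4, 24.8]
grip_width: 35.9
```

```bash
python3 rf.py
```

```text
t 22.25 pos [467.8 -49.3  72.1] w 35.9 F [-4.4 -0.4 24.8] 
R cols x [ 0.014  0.    -1.   ] y [-0.989 -0.147 -0.014] z [-0.147  0.989 -0.002] 
q [-0.271  0.472  1.903  0.006  0.754 -1.993]
rail TCP [-12.11  -0.51  49.13] theta -0.0138 sx -0.43 sz -0.21 rot err to Rdown [-0.0004 -0.0017  0.    ] Frail [-4.4  0.2 24.8] M [-0.    0.75 -0.03]
```

Emit:
arm_command(plan=[{"tx":-0.12,"ty":0,"tz":0,"wx":0,"wy":0,"wz":0.01,"jaw":-1},{"tx":-0.1,"ty":0,"tz":0,"wx":0,"wy":0,"wz":0,"jaw":-1},{"tx":0,"ty":0,"tz":0,"wx":0,"wy":0,"wz":0,"jaw":-1}])

```text
time: 22.55
tool_pos: [468.0, -49.0, 72.4]
tcp_rot: [-1.795, 1.567, -0.076]
contact_force: [1.6, 0.3, 0.3]
grip_width: 35.7
```

```bash
python3 rf.py
```

```text
t 22.55 pos [468.  -49.   72.4] w 35.7 F [1.6 0.3 0.3] 
R cols x [ 0.004 -0.    -1.   ] y [-0.989 -0.147 -0.004] z [-0.147  0.989 -0.001] 
q [-2.680e-01  4.750e-01  1.895e+00  1.000e-03  7.680e-01 -1.987e+00]
rail TCP [-11.94  -0.21  49.36] theta -0.004 sx -0.74 sz -0.1 rot err to Rdown [-0.0006 -0.0009  0.    ] Frail [1.7 0.1 0.3] M [ 0.09 -0.65 -0.01]
```

Forces near zero now; tug a little more.

Emit:
arm_command(plan=[{"tx":-0.12,"ty":0,"tz":0,"wx":0,"wy":0,"wz":0.003,"jaw":-1},{"tx":0,"ty":0,"tz":0,"wx":0,"wy":0,"wz":0,"jaw":-1}])

```text
time: 22.75
tool_pos: [468.0, -48.9, 72.9]
tcp_rot: [-2.184, 1.569, -0.466]
contact_force: [5.4, 0.3, -9.1]
grip_width: 36.2
```

```bash
python3 rf.py
```

```text
t 22.75 pos [468.  -48.9  72.9] w 36.2 F [ 5.4  0.3 -9.1] 
R cols x [ 0.001 -0.001 -1.   ] y [-0.989 -0.147 -0.001] z [-0.147  0.989 -0.001] 
q [-0.267  0.476  1.892 -0.     0.773 -1.985]
rail TCP [-11.89  -0.17  49.95] theta -0.0011 sx -0.83 sz 0.46 rot err to Rdown [-0.0008 -0.0008  0.    ] Frail [ 5.4 -0.5 -9.1] M [ 0.09 -1.19  0.08]
```

Emit:
arm_command(plan=[{"tx":0.2,"ty":0,"tz":0,"wx":0,"wy":0,"wz":-0.005,"jaw":-1},{"tx":-0.05,"ty":0,"tz":0,"wx":0,"wy":0,"wz":0,"jaw":-1},{"tx":0,"ty":0,"tz":0,"wx":0,"wy":0,"wz":0,"jaw":0.1},{"tx":0,"ty":0,"tz":0,"wx":0,"wy":0,"wz":0,"jaw":0.1},{"tx":0,"ty":0,"tz":0,"wx":0,"wy":0,"wz":0,"jaw":0.1},{"tx":0,"ty":0,"tz":0,"wx":0,"wy":0,"wz":0,"jaw":0.1}])

```text
time: 23.35
tool_pos: [467.9, -49.1, 72.3]
tcp_rot: [-1.756, 1.564, -0.038]
contact_force: [0.1, 0.1, 0.7]
grip_width: 50.7
```

```bash
python3 rf.py
```

```text
t 23.35 pos [467.9 -49.1  72.3] w 50.7 F [0.1 0.1 0.7] 
R cols x [ 0.007 -0.    -1.   ] y [-0.989 -0.147 -0.007] z [-0.147  0.989 -0.001] 
q [-0.269  0.474  1.897  0.002  0.764 -1.988]
rail TCP [-12.03  -0.32  49.34] theta -0.0068 sx -0.69 sz -0.08 rot err to Rdown [-0.0008 -0.0013  0.    ] Frail [0.1 0.1 0.7] M [ 0.16 -0.07  0.02]
```

Released with no residual force; rise straight up and inspect.

Emit:
arm_command(plan=[{"tx":-1,"ty":0,"tz":0,"wx":0,"wy":0,"wz":0,"jaw":0.1},{"tx":-2.5,"ty":0,"tz":0,"wx":0,"wy":0,"wz":0,"jaw":0.1},{"tx":-3.5,"ty":0,"tz":0,"wx":0,"wy":0,"wz":0,"jaw":0.1},{"tx":-4,"ty":0,"tz":0,"wx":0,"wy":0,"wz":0,"jaw":0.1},{"tx":-3,"ty":0,"tz":0,"wx":0,"wy":0,"wz":0,"jaw":0.1},{"tx":-2,"ty":0,"tz":0,"wx":0,"wy":0,"wz":0,"jaw":0.1},{"tx":0,"ty":0,"tz":0,"wx":0,"wy":0,"wz":0,"jaw":0.1}])

```text
time: 24.05
tool_pos: [468.2, -49.4, 236.0]
tcp_rot: [-1.872, 1.557, -0.154]
contact_force: [0.1, -0.6, -0.5]
grip_width: 50.3
```

```bash
python3 rf.py
python3 - <<'E'
from h import *
crop(imaging.capture('scene'),290,150,150,150,5,'s17.png');a=imaging.capture('wrist');cv2.imwrite('pics/w17.png',a)
E
```

```text
t 24.05 pos [468.2 -49.4 236. ] w 50.3 F [ 0.1 -0.6 -0.5] 
R cols x [ 0.014 -0.002 -1.   ] y [-0.989 -0.147 -0.014] z [-0.147  0.989 -0.004] 
q [-0.269  0.247  1.697  0.002  1.183 -1.988]
rail TCP [-11.75  -0.65 212.96] theta -0.0136 sx -0.08 sz 163.62 rot err to Rdown [-0.0007 -0.0043  0.    ] Frail [-0.  -0.6 -0.5] M [ 0.14 -0.11 -0.01]
```

View pics/s17.png

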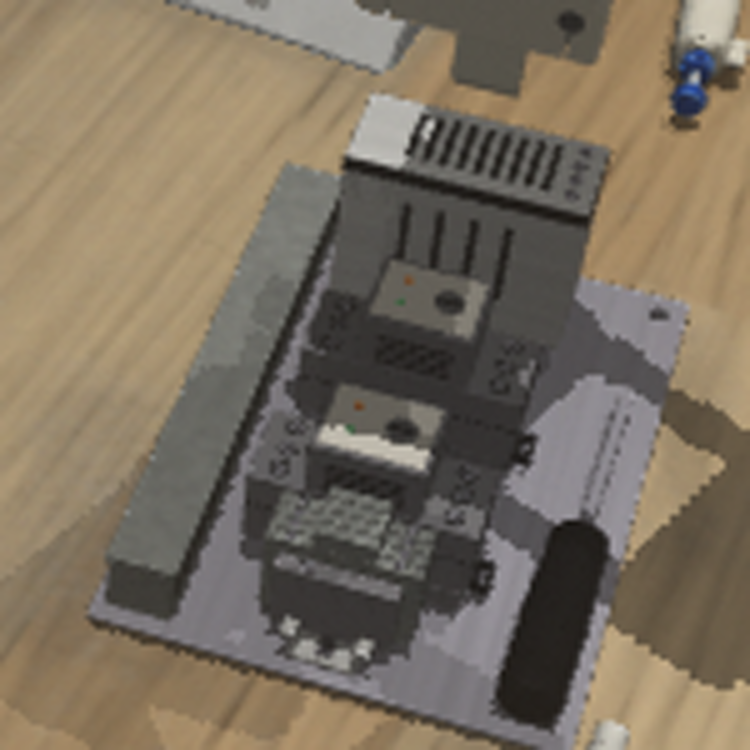

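View pics/w17.png

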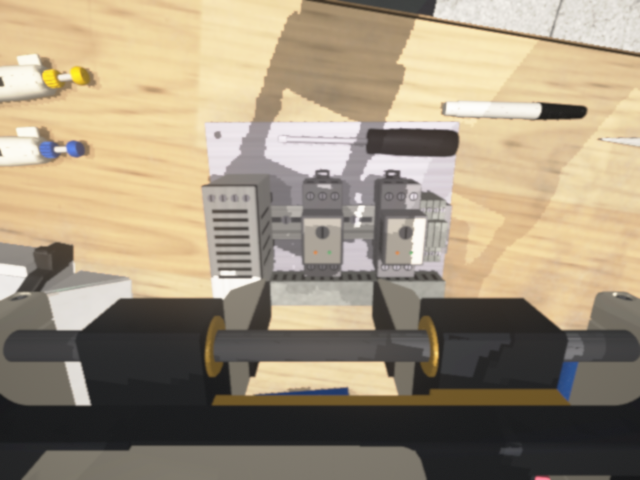

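Run:
```python
from h import *
crop(cv2.imread('pics/w17.png'),295,160,150,125,5,'w17c.png')
```

```text
(no output)
```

View pics/w17c.png

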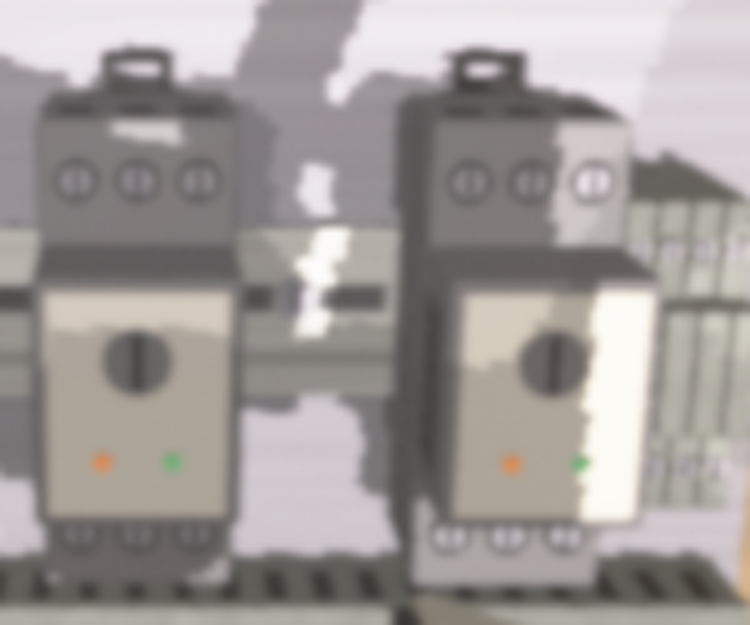

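The module matches its neighbour: tab, screws, LEDs and nose edges fall on the same rows (crop rows of about 50, 182, 463 and 520 for both). I'm handing the job in.

```bash
python3 -c "
from plant import bot
print(bot.close_job())"
```

```text
the job is handed in; nothing more can be done
None
```

The relay module is on the rail in the gap, and the job was handed in at about 24 s of the 58 s allowed.

**What I did:**
- Gripped the lying module by its nose, turned it a quarter turn, stood it upright on the desk and let go.
- Took it again by its flat sides and lowered it tilted about 0.33 rad.
- Touched the seat to the rail's far edge and pulled it towards the robot until the stop wall met the rail. The lip held when the motion pulled up.
- Rocked it down to level with about 25 N at most, then let go and rose clear.

**Last checks:**
- **Latched:** before I let go, an upward pull of about 9 N held with about 0.5 mm of movement. I did not hear or measure the click itself, and I had no reading of the foot's retraction.
- **Flat:** in the last wrist picture its tab, screws, LEDs and nose edges line up with those of the module beside it.
- **Clear of the robot:** the outside force read about zero after release.
- **Screwdriver and well plate:** the screwdriver looked unmoved in the last pictures. The well plate was not in the last pictures, but the arm never went near it.

**Disagreements:** the wrist camera and the fixed cameras differed by about 2 mm on where the module sat in the grip. The stop wall also met the rail about 0.9 mm later than I had measured. I settled the fit by touch instead.

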